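# Take apart the gluing stack

## Task

The glued junction box has set, so take its pressing stack apart one piece at a time from the top down, without shifting the pieces below: stand the steel weight in the round stand, lay the pressing plate on its rest, the junction box in the tray and the base board on its rack. Put each piece down on its own place before you take the next, and leave it lying flat, centred and squarely along its holder.

Things in the scene. Friction and masses are not known exactly. Their poses are not given: they have to be found in the camera images.
- weight: Top of the stack: plain turned steel weight, a round body 42 mm in diameter and 39 mm high with a knob on top (about 21 mm in diameter, from 39 to 56 mm up). About 0.5 kg. Grasp the knob or the body. Origin at the centre of its underside, z up.
- press_plate: Second from the top: aluminium plate with a thin rubber face below, 48 mm (its x) by 74 mm (its y), 15 mm thick. Origin at the centre of its underside, z up; grasp it across its 48 mm. It lies on the junction box and the weight stands on it. About 0.12 kg.
- box: Third: grey junction box (small enclosure with lid screws), 56 mm wide (its x), 95 mm long over all along its y, 30 mm high. The body reaches from y = -36 to +47 mm and a black cable gland sticks out at the -y end to y = -47 mm. Origin in the middle of the 95 mm length, on the underside, z up. About 0.25 kg. Grasp it across its 56 mm.
- base_board: Bottom of the stack, lying on the worktop: plywood board 63 mm (its x) by 120 mm (its y), 18 mm thick, four small dark screw heads in its corners. Origin at the centre of its underside, z up. About 0.16 kg. The stack stands on it, all long sides about parallel. Grasp it across its 63 mm.
- weight_stand: Place of the weight: fixed round grey plastic stand, 76 mm across, with a round recess 60 mm across; its floor is 7 mm above the worktop and its rim 12 mm. Origin at its centre on the worktop, z up.
- plate_rest: Place of the pressing plate: fixed rest with a flat aluminium bar, 38 mm wide (its x), top 12 mm above the worktop, between two aluminium end stops 20 mm high that stand 96 mm apart along its y; pale wooden foot plate 60 by 122 mm, 4 mm thick. The plate lies on the bar with its long side along the rest's y (either way round), between the stops, overhanging both sides by 5 mm. Origin at its centre on the worktop, z up.
- box_tray: Place of the junction box: fixed shallow open steel tray with dark cross lines on its floor, 90 mm (its x) by 130 mm (its y) outside, 80 by 120 mm inside; floor 5 mm above the worktop, rim 10 mm. The box lies on its underside with its long side along the tray's y, either way round. Origin at its centre on the worktop, z up.
- board_rack: Place of the base board: fixed aluminium rack, two cross bars (54 mm long along its x, 16 mm wide, tops 12 mm above the worktop, at y = -38 and +38 mm) on a flat spine 24 mm wide, with end stops 18 mm high that stand 140 mm apart along its y. The board lies on the two bars with its long side along the rack's y (either way round), between the stops, overhanging the bars by 4.5 mm at each side. Origin at its centre on the worktop, z up.
Not all that is in view belongs to the job. What is shaped like the box but orange is not meant.

How it is judged (in metres and radians):
On the way, in this order (a step that is already met when the one before it is completed fails the run):
1. the weight stands in its stand, the rest of the stack not shifted (horizontal distance between weight and weight_stand below 0.012 m and z of weight in the frame of weight_stand between 0.003 and 0.011 m and angle between weight's own z axis and vertical below 0.08 rad and linear speed of weight below 0.03 m/s and contact force between the fingers and weight below 0.1 N and distance of each of press_plate, box, base_board from where it was at the start of the episode below 0.03 m), for 0.2 s.
2. then the pressing plate lies on its rest, box and board not shifted (horizontal distance between press_plate and plate_rest below 0.014 m and z of press_plate in the frame of plate_rest between 0.008 and 0.016 m and angle between press_plate's own z axis and vertical below 0.08 rad and linear speed of press_plate below 0.03 m/s and contact force between the fingers and press_plate below 0.1 N and angle between the y axis of press_plate and the y axis of plate_rest, either way round below 0.2 rad and distance of each of box, base_board from where it was at the start of the episode below 0.03 m), for 0.2 s.
3. then the box lies in its tray, the board not shifted (horizontal distance between box and box_tray below 0.019 m and z of box in the frame of box_tray between 0.001 and 0.009 m and angle between box's own z axis and vertical below 0.08 rad and linear speed of box below 0.03 m/s and contact force between the fingers and box below 0.1 N and angle between the y axis of box and the y axis of box_tray, either way round below 0.2 rad and distance of base_board from where it was at the start of the episode below 0.03 m), for 0.2 s.
4. then the base board lies on its rack (horizontal distance between base_board and board_rack below 0.014 m and z of base_board in the frame of board_rack between 0.008 and 0.016 m and angle between base_board's own z axis and vertical below 0.08 rad and linear speed of base_board below 0.03 m/s and contact force between the fingers and base_board below 0.1 N and angle between the y axis of base_board and the y axis of board_rack, either way round below 0.2 rad), for 0.2 s.
At the end, for the whole second after the job is handed in: Weight upright in its stand (within 12 mm of the centre), plate flat on its rest (14 mm), box flat in its tray (19 mm), board flat on its rack (14 mm); each seated within 4 mm in height, long sides parallel to the holder within 0.2 rad, all released and at rest (all of step 4 and horizontal distance between weight and weight_stand below 0.012 m and z of weight in the frame of weight_stand between 0.003 and 0.011 m and angle between each of weight, press_plate, box's own z axis and vertical below 0.08 rad and linear speed of each of weight, press_plate, box below 0.03 m/s and contact force between the fingers and weight below 0.1 N and horizontal distance between press_plate and plate_rest below 0.014 m and z of press_plate in the frame of plate_rest between 0.008 and 0.016 m and contact force between the fingers and press_plate below 0.1 N and angle between the y axis of press_plate and the y axis of plate_rest, either way round below 0.2 rad and horizontal distance between box and box_tray below 0.019 m and z of box in the frame of box_tray between 0.001 and 0.009 m and contact force between the fingers and box below 0.1 N and angle between the y axis of box and the y axis of box_tray, either way round below 0.2 rad); the robot touches nothing.
It also fails if it takes over 144 s, if anything falls off the work surface, if the arm or the gripper's body presses on something with over 40 N, if the wrist force passes 120 N, or if a joint passes its speed limit or range.

## Robot

A 7-joint arm with a two-finger parallel gripper is mounted at the origin on a cart in front of the work surface, level with it; the furniture and walls round the work are solid. World frame = base frame: x ahead of the robot, y to its left, z up, the work surface at z = 0. Lengths are in m, angles in degrees, forces in N, time in s.
With the tool pointing down it reaches from about 0.35 to 0.9 m from the base axis. Payload 7.2 kg.
Tool frame: the origin (TCP) lies midway between the tips of the shut fingers; the grasp point (between the pads) lies 19 mm behind it; x points along the fingers, y is the direction in which the jaws open and shut, and the axes are right-handed (so a half turn about x gives the same grasp; the last joint's range is limited). The gripper opens to 88 mm and grips with 3 to 60 N. Pads are 20 mm wide; open, the fingers measure 115 mm over their backs; the gripper's body (75 mm by 178 mm) begins 61 mm behind the grasp point.
Start: joints at [60.55, 23.554, -0.728, 91.456, 0.321, 64.991, -4.71], TCP at [0.269, -0.564, 0.223] pointing down, gripper open.
Joint ranges: [-169.25, 169.25], [-16.82, 113.86], [-84.01, 82.57], [7.8, 145.47], [-59.2, 239.2], [7.22, 106.19], [-163.78, 163.78]. Speed limits (degrees/s): [136.94, 136.94, 172.46, 172.46, 180, 180, 180].

## Interface

Orientations are given as a 3x3 rotation matrix whose columns are the frame's x, y, z axes.
In Python, from cell import r gives the robot as it stands.
- The arm moves only by the tool step_arm, never from a script. Its argument "moves" is one flat list of numbers, 7 for each row, row after row: the shift along the world's x, y, z in cm, then the turn, a rotation vector about the world's x, y, z in degrees, then the closure, from 0 (fully open) to 1 (shut). In form: [tx, ty, tz, ax, ay, az, jaw, tx, ty, tz, ax, ay, az, jaw, ...]. A call has 1 to 8 rows; each row is the pose to reach, as a shift and turn from the pose commanded when the call began; what a row does not reach only later rows make up. A row lasts 1/8 s, in which the tool goes at most 62.5 mm and 10.7 degrees, less where a joint would pass 70% of its speed; a pose out of reach is approached as far as the arm can. A call with a gripper value outside its range is refused whole. The fingers move at their own pace and stop on an object; "squeeze" is the grip in N (left out, the last holds). Time passes only in rows, so rows that repeat a pose let the fingers close. It gives the time, the measured TCP pose, the force and the opening at its end, in the units of the state.
- r.read_state(): the state, without advancing time (a new reading comes with each control period).
- r.grab_frame(name): name is "scene" or "top" or "wrist"; returns a dict with "pixels" (400x640x3 uint8, red, green, blue), "fov_y" (degrees; the focal length in pixels is half the picture's height over the tangent of half this angle, whatever the lens; pixels are square), "cx", "cy" (the principal point, pixels), "k1" (the pictures are not rectified: a ray, as slopes to the right and down, at radius r is drawn at 1 + k1 r^2 times it, then the intrinsics apply), "rvec" (rotation vector, rad) and "tvec" (3), from world to camera coordinates, as OpenCV has them; the wrist camera has in their place "hand_eye" (4x4, takes a point from camera to tool coordinates, whose origin is the TCP and whose axes are the tool frame's). Camera axes: x right, y down, z forward; pixel columns grow to the right and rows downward; lengths in m; the calibration is good to about 2 mm. A picture is of the moment at which its call begins: read the wrist's pose just before it. There is no depth.
- r.sign_off(): hands the job in, once; it reports no verdict.
The state is a dict: "time": time; "joint_pos": joint angles; "qvel": joint speeds; "tau": joint torques, N m; "tool_pos": TCP position; "ee_rot": TCP orientation; "force": force on the tool from outside, world axes, zero at the start; "ft_torque": the same for the moment, N m; "gripper_width": finger opening in m.
Only numpy, scipy, OpenCV 4.12 (cv2) and the standard library are available. Lean on these libraries where they do the work, as an engineer would, in place of code of your own. Each camera call takes 0.05 s, during which the arm holds its last target.

## Working session

There is one attempt and no reset: what is moved stays moved. The work goes in short steps, Python scripts to look and compute and a tool call to move; the robot and the scene stay as the last step left them, time stands still between calls to the robot, and variables do not carry over. Pictures are saved under pics/ and viewed, and the job is handed in when it is done.

Besides the shell and the picture viewer there is one more tool, called after "Emit:" as a command line: name --argument value ..., lists and objects as JSON in quotes. step_arm: Moves the arm, as the interface text tells. Its arguments: {"type":"object","properties":{"moves":{"type":"array","items":{"type":"number"}},"squeeze":{"type":"number"}},"required":["moves"]}

```bash
ls -la; mkdir -p pics; python3 - <<'E'
from cell import r
import cv2
s=r.read_state()
for k,v in s.items(): print(k,v)
for n in ["scene","top","wrist"]:
    f=r.grab_frame(n)
    cv2.imwrite(f"pics/{n}0.png",f["pixels"][:,:,::-1])
    print(n,{k:v for k,v in f.items() if k!="pixels"})
E
```

```text
total 12
drwxr-xr-x  3 agent agent 4096 Dec  7 16:12 .
drwxr-xr-x 23 root  root  4096 Dec  7 16:12 ..
drwxr-xr-x  2 agent agent 4096 Dec  7 16:12 pics
time 0.0
joint_pos [60.54878089 23.60077441 -0.728822   91.50446591  0.32153865 64.98993343
 -4.71015772]
qvel [-0.02671894  0.09158071 -0.00061519 -0.04484829 -0.0153893  -0.00550421
 -0.06288452]
tau [-2.77762711e-04 -5.87965214e+01  6.41874466e-01 -2.91078115e+01
 -5.38604963e-02  1.82687771e-02  1.34433012e-04]
tool_pos [ 0.26924065 -0.56346673  0.22179782]
ee_rot [[-8.09619260e-04  4.31224597e-01 -9.02244253e-01]
 [ 1.40938163e-03 -9.02243160e-01 -4.31225340e-01]
 [-9.99998679e-01 -1.62073481e-03  1.22713415e-04]]
force [-1.1308957   0.29846847 -0.46339662]
ft_torque [ 0.02813427  0.01652145 -0.01091634]
gripper_width 0.08851070685917717
scene {'fov_y': 48.92744935552395, 'cx': 317.24358032697256, 'cy': 195.31824488510853, 'k1': -0.046599238192898226, 'rvec': array([ 1.00096223, -2.27725532,  1.18998462]), 'tvec': array([0.30220058, 0.30510184, 0.83508204])}
top {'fov_y': 51.61100634659018, 'cx': 311.99049233654716, 'cy': 199.4599733933987, 'k1': 0.02192976378246552, 'rvec': array([ 2.15804906, -2.17855955,  0.05608118]), 'tvec': array([-0.04752469,  0.53275981,  1.41290122])}
wrist {'fov_y': 63.81147659266362, 'cx': 320.65206381969534, 'cy': 201.34110223603508, 'k1': -0.018844502740788114, 'hand_eye': array([[-1.40662712e-04, -2.60131527e-01,  9.65573182e-01,
        -1.62041202e-01],
       [ 9.99999958e-01, -2.79455068e-04,  7.03909700e-05,
        -1.75139593e-03],
       [ 2.51523409e-04,  9.65573151e-01,  2.60131555e-01,
        -7.02609362e-02],
       [ 0.00000000e+00,  0.00000000e+00,  0.00000000e+00,
         1.00000000e+00]])}
```

View pics/scene0.png

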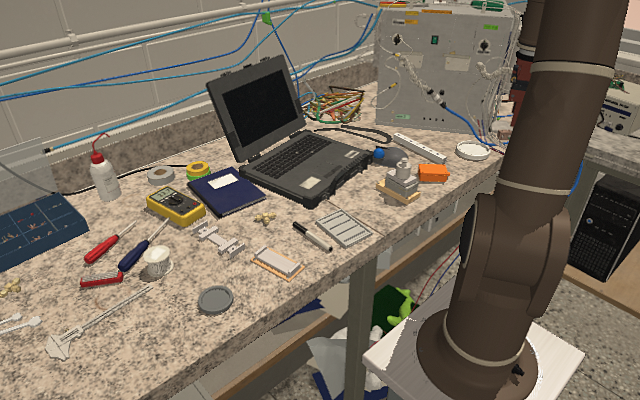

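View pics/top0.png

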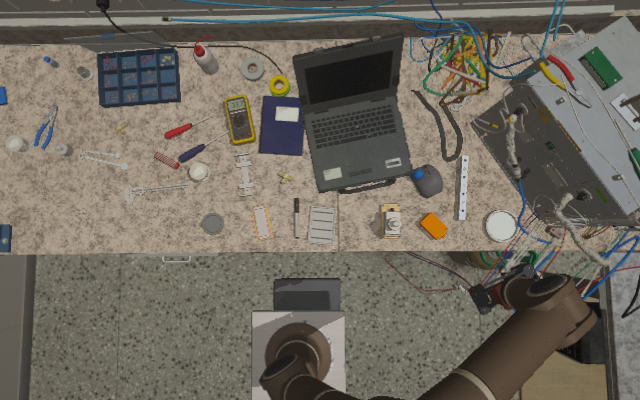

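View pics/wrist0.png

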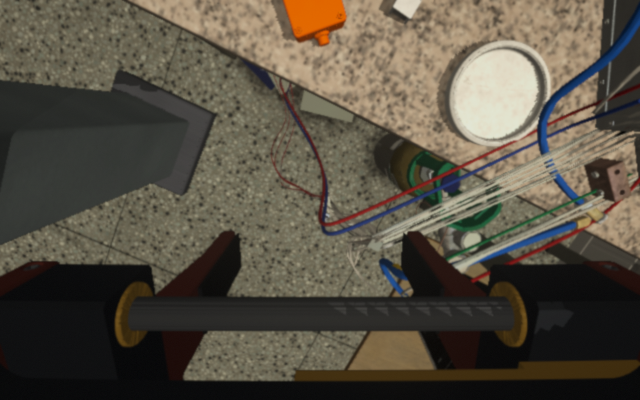

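The top view shows the stack at about (391,220), with the orange decoy beside it at (433,226). The holders are the tray at (321,224), plate rest (262,222), stand (212,224) and rack (245,175).

```bash
cat > h.py <<'E'
import numpy as np, cv2
from cell import r
def frame(n):
    s=r.read_state(); f=r.grab_frame(n)
    fl=200/np.tan(np.radians(f["fov_y"]/2)); 
    f["K"]=np.array([[fl,0,f["cx"]],[0,fl,f["cy"]],[0,0,1.]]); f["D"]=np.array([f["k1"],0,0,0.])
    if "hand_eye" in f:
        T=np.eye(4);T[:3,:3]=s["ee_rot"];T[:3,3]=s["tool_pos"]
        C=T@f["hand_eye"]; f["R"]=C[:3,:3].T; f["c"]=C[:3,3]
        f["rvec"]=cv2.Rodrigues(f["R"])[0].ravel(); f["tvec"]=-f["R"]@f["c"]
    else:
        f["R"]=cv2.Rodrigues(np.array(f["rvec"]))[0]; f["c"]=-f["R"].T@f["tvec"]
    f["bgr"]=f["pixels"][:,:,::-1].copy()
    return f
def rays(f,px):
    p=cv2.undistortPoints(np.array(px,float).reshape(-1,1,2),f["K"],f["D"]).reshape(-1,2)
    d=np.c_[p,np.ones(len(p))]@f["R"]; return d/np.linalg.norm(d,axis=1,keepdims=True)
def onplane(f,px,z):
    d=rays(f,px); return f["c"]+d*((z-f["c"][2])/d[:,2])[:,None]
def proj(f,P):
    return cv2.projectPoints(np.array(P,float).reshape(-1,1,3),f["rvec"],f["tvec"],f["K"],f["D"])[0].reshape(-1,2)
def tri(fs,pxs):
    A=np.zeros((3,3));b=np.zeros(3);L=[]
    for f,p in zip(fs,pxs):
        d=rays(f,[p])[0];M=np.eye(3)-np.outer(d,d);A+=M;b+=M@f["c"];L.append((M,f["c"]))
    x=np.linalg.solve(A,b); return x,[np.linalg.norm(M@(x-c)) for M,c in L]
def save(f,name,crop=None,scale=1):
    im=f["bgr"]
    if crop: x0,y0,x1,y1=crop; im=im[y0:y1,x0:x1]
    cv2.imwrite(f"pics/{name}.png",cv2.resize(im,None,fx=scale,fy=scale,interpolation=cv2.INTER_CUBIC))
E
python3 - <<'E'
from h import *
f=frame("top"); g=frame("scene")
for n,p in dict(stack=(391,220),tray=(321,224),rest=(262,222),stand=(212,224),rack=(245,175),orange=(433,226),dish=(500,226)).items(): print(n,onplane(f,[p],0.01)[0].round(3))
print(f["c"],g["c"])
save(f,"topA",(190,140,350,250),5); save(f,"topB",(360,190,460,250),8)
save(g,"scA",(180,200,400,320),3.6); save(g,"scB",(360,140,460,220),8)
E
```

```text
stack [ 0.459 -0.325  0.01 ]
tray [ 0.447 -0.083  0.01 ]
rest [0.456 0.123 0.01 ]
stand [0.451 0.298 0.01 ]
rack [0.622 0.183 0.01 ]
orange [ 0.437 -0.468  0.01 ]
dish [ 0.435 -0.694  0.01 ]
[ 0.41958492 -0.09054349  1.44849295] [-0.18013913  0.5652726   0.72786751]
```

View pics/topA.png

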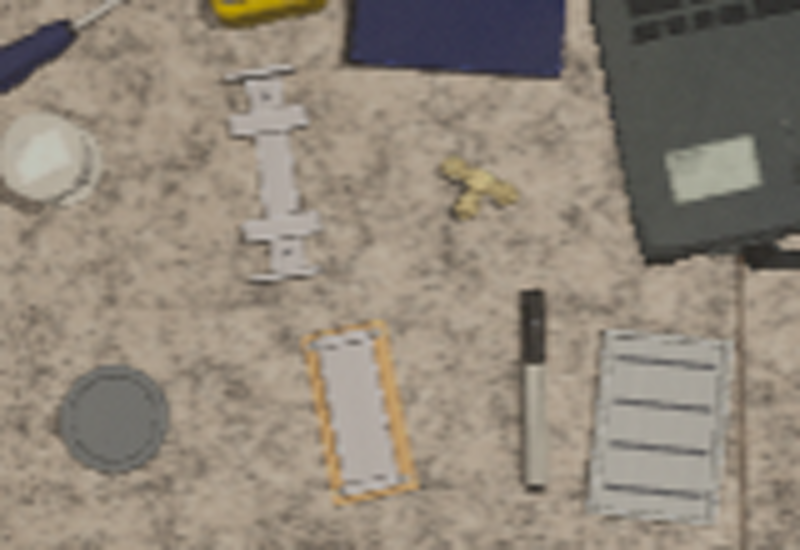

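View pics/topB.png

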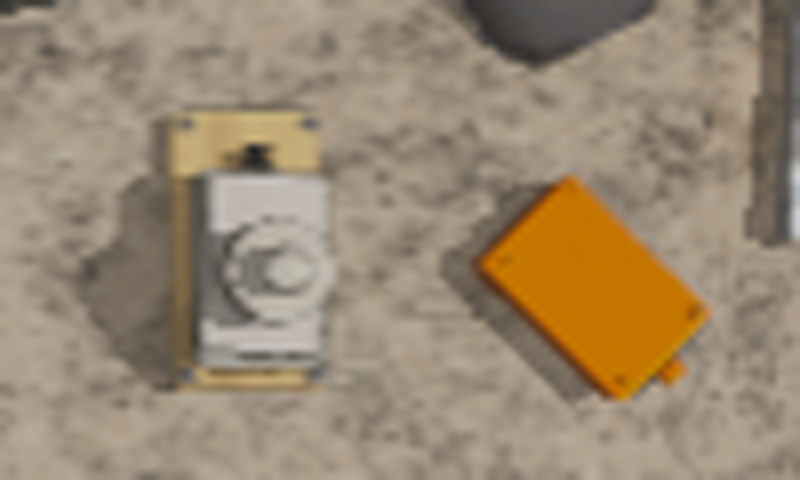

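View pics/scA.png

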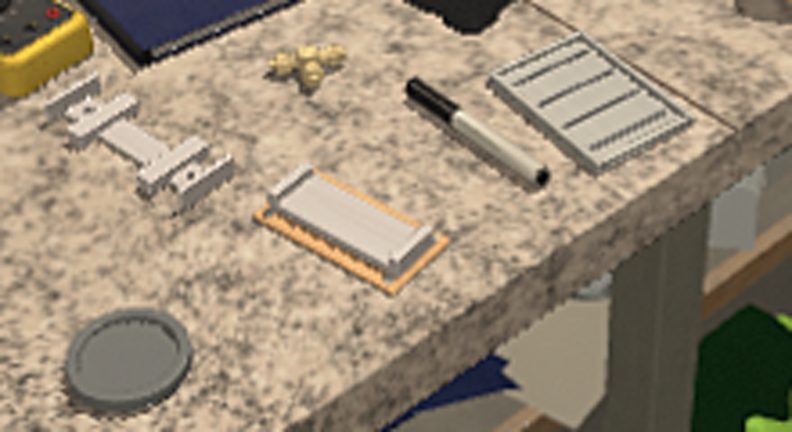

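View pics/scB.png

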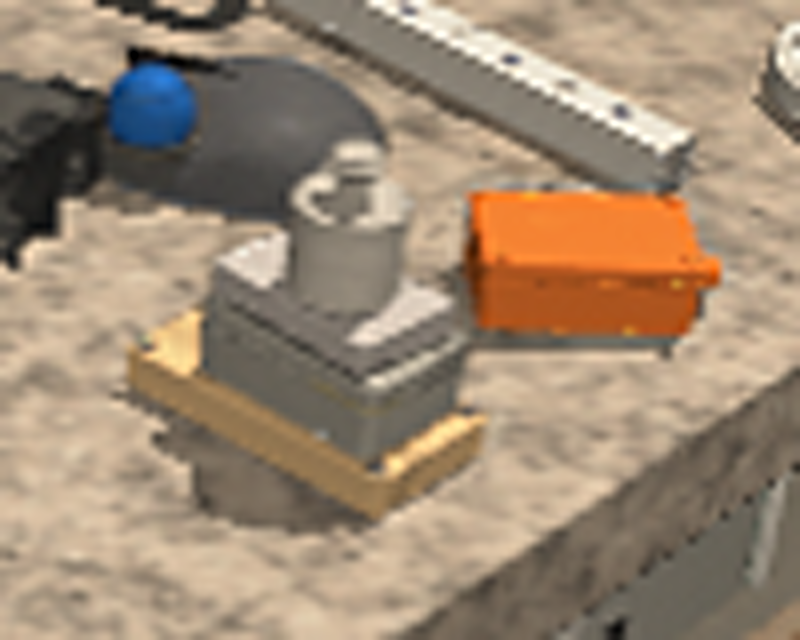

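Emit:
step_arm --moves '[2,2,4,0,0,0,0,6,8,8,0,0,-6,0,10,13,8,0,0,-12,0,14,18,8,0,0,-18,0,17,22,8,0,0,-24,0,19,23.9,8,0,0,-25.6,0,19,23.9,8,0,0,-25.6,0,19,23.9,8,0,0,-25.6,0]'

```text
time: 1.25
tool_pos: [0.4588, -0.3257, 0.3025]
ee_rot: [[-0.001, -0.001, -1.0], [-0.0, -1.0, 0.001], [-1.0, 0.0, 0.001]]
force: [-0.7, -0.1, 0.1]
gripper_width: 0.0877
```

```bash
python3 - <<'E'
from h import *
s=r.read_state(); print(s["time"],s["tool_pos"],s["joint_pos"].round(1) if hasattr(s["joint_pos"],"round") else s["joint_pos"]); print(np.round(s["ee_rot"],3))
f=frame("wrist"); save(f,"w1",None,1.25); np.save("w1.npy",f,allow_pickle=True)
E
```

```text
1.25 [ 0.45881952 -0.32572549  0.30252973] [ 34.5  14.3  -5.   93.6   1.4  72.1 -60.9]
[[-0.001 -0.001 -1.   ]
 [-0.    -1.     0.001]
 [-1.     0.     0.001]]
```

View pics/w1.png

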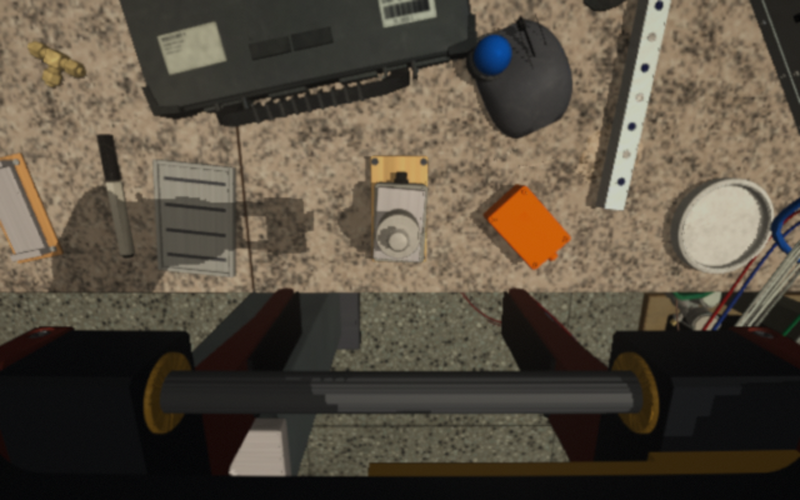

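The wrist view shows the stack at (400,210) in the enlarged picture: board screws at the top, then the gland, the plate, and the weight knob at (397,240). I'll take two closer wrist views for stereo.

Emit:
step_arm --moves '[-2,-2,-4,0,0,0,0,-4,-4,-8,0,0,0,0,-4,-4,-8,0,0,0,0,-4,-4,-8,0,0,0,0]'

```text
time: 1.8
tool_pos: [0.4199, -0.3654, 0.2237]
ee_rot: [[0.001, -0.002, -1.0], [-0.0, -1.0, 0.002], [-1.0, 0.0, -0.001]]
force: [0.7, 0.8, -0.3]
gripper_width: 0.0881
```

```bash
python3 - <<'E'
from h import *
print(r.read_state()["tool_pos"])
f=frame("wrist"); save(f,"w2",(160,0,520,240),2.2); np.save("w2.npy",f,allow_pickle=True)
E
```

```text
[ 0.4198905  -0.36544991  0.22371244]
```

Emit:
step_arm --moves '[0,4,0,0,0,0,0,0,8,0,0,0,0,0,0,8,0,0,0,0,0,0,8,0,0,0,0,0]'

```text
time: 2.35
tool_pos: [0.4204, -0.2854, 0.2239]
ee_rot: [[0.002, -0.0, -1.0], [-0.002, -1.0, 0.0], [-1.0, 0.002, -0.002]]
force: [0.0, -0.5, 0.0]
gripper_width: 0.0879
```

```bash
python3 - <<'E'
from h import *
print(r.read_state()["tool_pos"])
f=frame("wrist"); save(f,"w3",(160,0,520,240),2.2); np.save("w3.npy",f,allow_pickle=True)
E
```

```text
[ 0.4204381  -0.28542265  0.22392369]
```

View pics/w2.png

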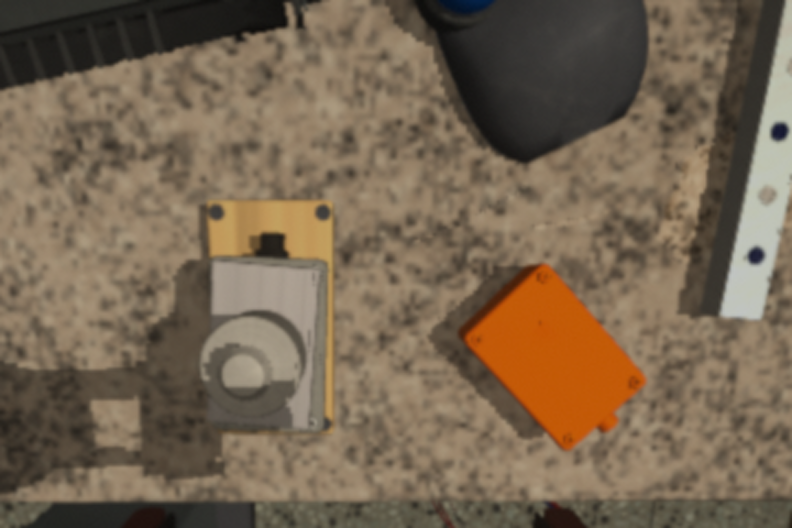

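View pics/w3.png

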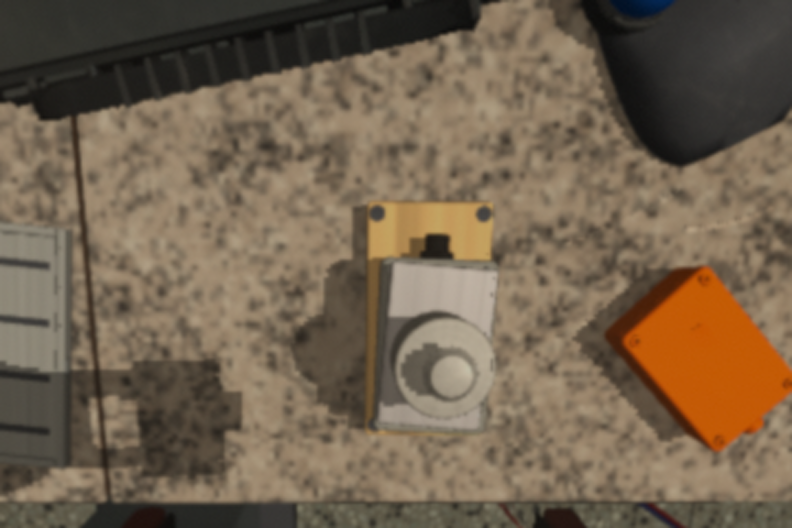

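The close views show the knob at crop pixel (245,375) in w2 and (452,376) in w3, with the board's screws and the plate corners also clear in both. I'll triangulate these.

```bash
python3 - <<'E'
from h import *
a=np.load("w2.npy",allow_pickle=True).item(); b=np.load("w3.npy",allow_pickle=True).item()
P=lambda u,v:((u+.5)/2.2-.5+160,(v+.5)/2.2-.5)
pts=dict(knob=((245,375),(452,376)),body=((253,366),(445,367)),scrL=((216,212),(377,213)),scrR=((323,212),(484,214)),plTL=((212,259),(388,262)),plTR=((325,263),(497,265)),plBL=((209,428),(376,428)),glandtip=((272,235),(438,236)),boardTL=((208,201),(369,203)),boardTR=((333,201),(493,203)))
for n,(p,q) in pts.items():
    x,e=tri([a,b],[P(*p),P(*q)]); print(n,x.round(4),np.round(e,4))
# Hough check on circles
for n,f in (("a",a),("b",b)):
    g=cv2.resize(cv2.cvtColor(f["bgr"],cv2.COLOR_BGR2GRAY)[100:220,200:420],None,fx=4,fy=4,interpolation=cv2.INTER_CUBIC)
    c=cv2.HoughCircles(g,cv2.HOUGH_GRADIENT_ALT,1.5,20,param1=150,param2=0.6,minRadius=25,maxRadius=110)
    if c is not None: print(n,[( (x+.5)/4-.5+200,(y+.5)/4-.5+100,R/4) for x,y,R in c.reshape(-1,c.shape[-1])[:,:3]])
# colour mask board w/ minAreaRect
E
```

```text
knob [ 0.4444 -0.3222  0.1156] [0. 0.]
body [ 0.4445 -0.3223  0.0936] [0. 0.]
scrL [ 0.5099 -0.2959  0.0179] [0. 0.]
scrR [ 0.5096 -0.3491  0.0183] [0.0001 0.0001]
plTL [ 0.487  -0.2999  0.0547] [0.0004 0.0004]
plTR [ 0.4853 -0.351   0.0479] [0.0001 0.0001]
plBL [ 0.4094 -0.2949  0.0578] [0.0002 0.0002]
glandtip [ 0.4985 -0.325   0.0318] [0.0001 0.0001]
boardTL [ 0.515  -0.292   0.0165] [0.0002 0.0002]
boardTR [ 0.515  -0.354   0.0147] [0.0001 0.0001]
a [(np.float32(273.5), np.float32(164.875), np.float32(21.956205)), (np.float32(246.875), np.float32(128.5), np.float32(9.617181))]
b [(np.float32(365.375), np.float32(170.5), np.float32(9.366581)), (np.float32(365.375), np.float32(170.5), np.float32(12.09678))]
```

Emit:
step_arm --moves '[1.2,-1.8,0,0,0,0,0,2.4,-3.7,-2,0,0,0,0,2.4,-3.7,-5,0,0,0,0,2.4,-3.7,-9,0,0,0,0,2.4,-3.7,-12,0,0,0,0,2.4,-3.7,-14,0,0,0,0,2.4,-3.7,-14.8,0,0,0,0,2.4,-3.7,-14.8,0,0,0,0]' --squeeze 40

```text
time: 3.4
tool_pos: [0.4434, -0.3225, 0.0745]
ee_rot: [[-0.0, -0.002, -1.0], [0.0, -1.0, 0.002], [-1.0, -0.0, 0.0]]
force: [0.3, 0.5, -0.6]
gripper_width: 0.0878
```

```bash
python3 - <<'E'
from h import *
print(r.read_state()["tool_pos"])
f=frame("wrist"); save(f,"w4",(160,60,480,300),2.4); g=frame("scene"); save(g,"s4",(360,120,460,220),6)
E
```

```text
[ 0.44341735 -0.32254871  0.07454901]
```

View pics/w4.png

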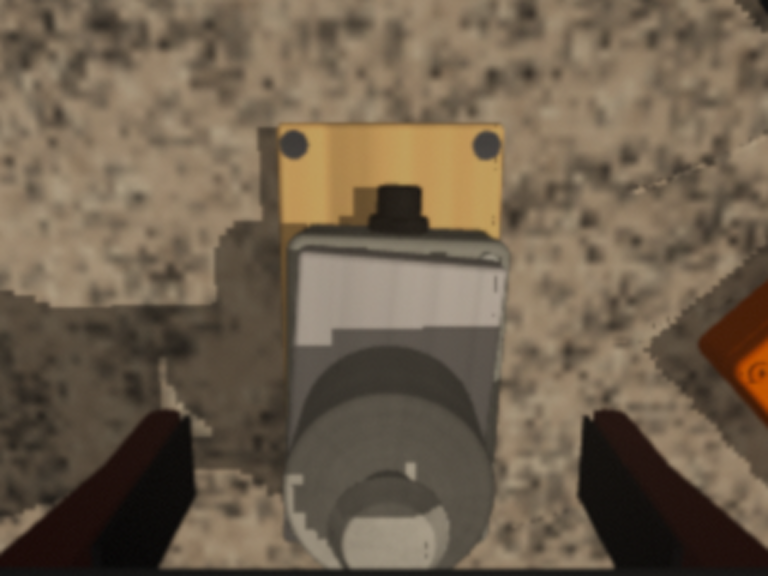

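View pics/s4.png

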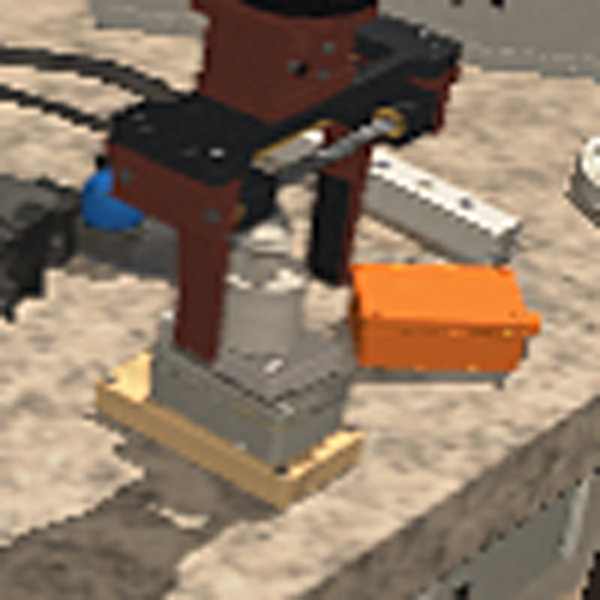

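The weight stands centred between the fingers (crop column about 390 against finger mid 388). Closing.

Emit:
step_arm --moves '[0,0,0,0,0,0,0.3,0,0,0,0,0,0,0.45,0,0,0,0,0,0,0.5,0,0,0,0,0,0,0.6,0,0,0,0,0,0,0.8,0,0,0,0,0,0,0.8,0,0,0,0,0,0,0.8,0,0,0,0,0,0,0.8]' --squeeze 40

```text
time: 4.5
tool_pos: [0.4435, -0.3225, 0.0747]
ee_rot: [[0.0, -0.001, -1.0], [-0.001, -1.0, 0.001], [-1.0, 0.001, -0.0]]
force: [0.6, -3.7, -0.4]
gripper_width: 0.041
```

Emit:
step_arm --moves '[0,0,0.3,0,0,0,0.8,0,0,1,0,0,0,0.8,0,0,2.5,0,0,0,0.8,0,0,5,0,0,0,0.8,0,0,9,0,0,0,0.8,0,0,13,0,0,0,0.8,0,0,14,0,0,0,0.8,0,0,14,0,0,0,0.8]'

```text
time: 5.5
tool_pos: [0.4434, -0.3218, 0.2148]
ee_rot: [[0.001, -0.001, -1.0], [-0.0, -1.0, 0.001], [-1.0, 0.0, -0.001]]
force: [-0.2, -0.3, -7.2]
gripper_width: 0.0404
```

```bash
python3 - <<'E'
from h import *
s=r.read_state();print(s["tool_pos"],s["force"],s["gripper_width"])
f=frame("wrist"); save(f,"w5",(160,60,480,300),2.4); np.save("w5.npy",f,allow_pickle=True)
E
```

```text
[ 0.44339035 -0.32181262  0.21476266] [-0.17097922 -0.34806415 -7.22900266] 0.040386071513712096
```

View pics/w5.png

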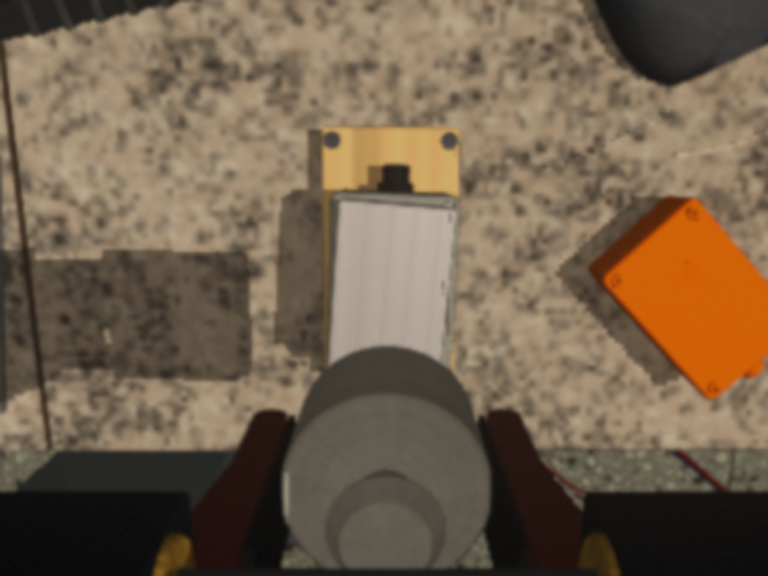

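The weight is lifted straight and the plate below has not moved. On to the holders, looking on the way.

Emit:
step_arm --moves '[0,2,0,0,0,0,0.8,0,6,0,0,0,0,0.8,0,11,0,0,0,0,0.8,0,16,0,0,0,0,0.8,0,21,0,0,0,0,0.8,0,26,0,0,0,0,0.8,0,29,0,0,0,0,0.8,0,30,0,0,0,0,0.8]'

```text
time: 6.55
tool_pos: [0.4423, -0.0191, 0.2136]
ee_rot: [[-0.002, 0.003, -1.0], [0.001, -1.0, -0.003], [-1.0, -0.001, 0.002]]
force: [0.1, -0.8, -5.6]
gripper_width: 0.0409
```

Emit:
step_arm --moves '[0,0,0,0,0,0,0.8,0,0,0,0,0,0,0.8]'

```text
time: 6.8
tool_pos: [0.4432, -0.0231, 0.2142]
ee_rot: [[-0.001, -0.003, -1.0], [-0.0, -1.0, 0.003], [-1.0, 0.0, 0.001]]
force: [-0.3, 0.2, -5.8]
gripper_width: 0.0406
```

```bash
python3 - <<'E'
from h import *
s=r.read_state();print(s["tool_pos"],s["qvel"].round(2))
f=frame("wrist"); save(f,"v1",None,1.25); np.save("v1.npy",f,allow_pickle=True)
E
```

```text
[ 0.44319892 -0.02308851  0.21424332] [ 0.39 -0.16  0.05 -0.34  0.03 -0.06 -0.13]
```

Emit:
step_arm --moves '[0,2,0,0,0,0,0.8,0,6,0,0,0,0,0.8,0,10,0,0,0,0,0.8,0,12,0,0,0,0,0.8,0,12,0,0,0,0,0.8,0,12,0,0,0,0,0.8]'

```text
time: 7.6
tool_pos: [0.4436, 0.0966, 0.2144]
ee_rot: [[-0.0, -0.003, -1.0], [-0.001, -1.0, 0.003], [-1.0, 0.001, 0.0]]
force: [-0.2, -0.1, -5.1]
gripper_width: 0.0407
```

```bash
python3 - <<'E'
from h import *
s=r.read_state();print(s["tool_pos"],s["qvel"].round(2))
f=frame("wrist"); save(f,"v2",None,1.25); np.save("v2.npy",f,allow_pickle=True)
E
```

```text
[0.44359439 0.09656811 0.21443768] [ 0.44 -0.17  0.24  0.15 -0.12 -0.02 -0.22]
```

Emit:
step_arm --moves '[0,2,0,0,0,0,0.8,0,6,0,0,0,0,0.8,0,10,0,0,0,0,0.8,0,12,0,0,0,0,0.8,0,12,0,0,0,0,0.8,0,12,0,0,0,0,0.8]'

```text
time: 8.4
tool_pos: [0.4438, 0.2163, 0.2144]
ee_rot: [[-0.0, -0.003, -1.0], [-0.001, -1.0, 0.003], [-1.0, 0.001, 0.0]]
force: [-0.0, -0.9, -5.9]
gripper_width: 0.0406
```

```bash
python3 - <<'E'
from h import *
s=r.read_state();print(s["tool_pos"],s["qvel"].round(2))
f=frame("wrist"); save(f,"v3",None,1.25); np.save("v3.npy",f,allow_pickle=True)
E
```

```text
[0.44380205 0.21633952 0.21440486] [ 0.32 -0.34  0.18  0.1   0.   -0.04 -0.21]
```

View pics/v1.png

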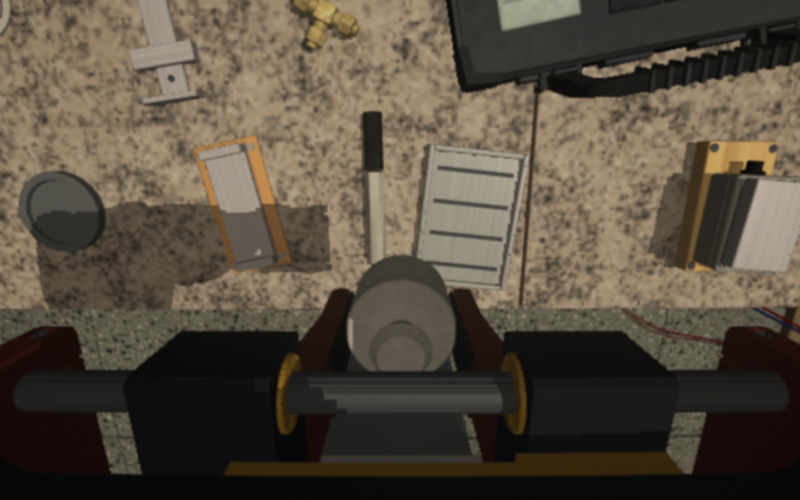

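View pics/v2.png

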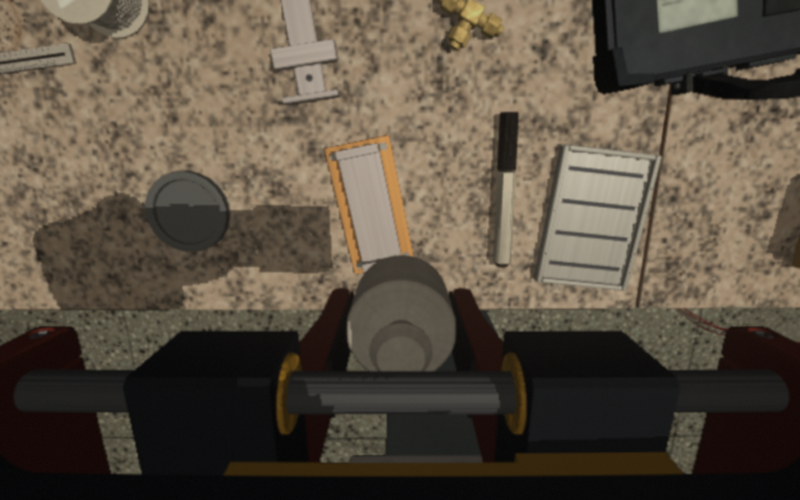

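View pics/v3.png

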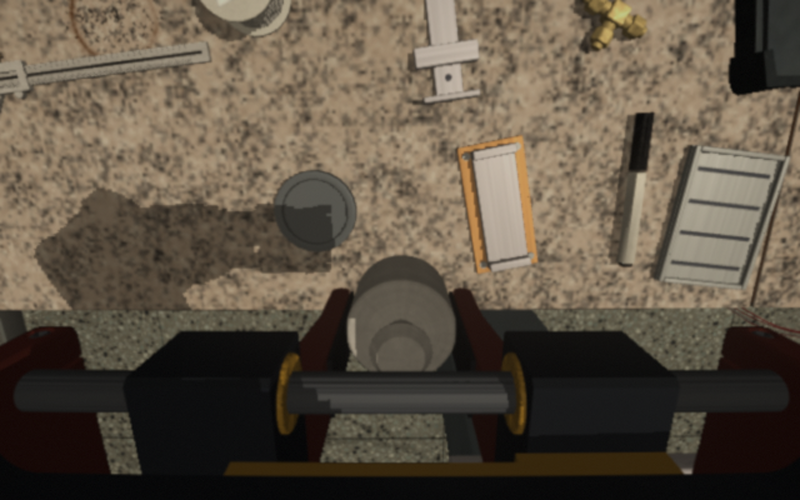

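The views show the stand at (315,210) in v3 and (188,210) in v2 (picture at 1.25x), along with the rest's orange foot and the whole tray. Next I'll segment and triangulate them.

```bash
python3 - <<'E'
from h import *
F={k:np.load(k+".npy",allow_pickle=True).item() for k in("v1","v2","v3")}
st={"v2":(150,168),"v3":(252,168)}; res={}
for k in ("v2","v3"):
    f=F[k]; hsv=cv2.cvtColor(f["bgr"],cv2.COLOR_BGR2HSV); b,g,rr=[f["bgr"][:,:,i].astype(int) for i in range(3)]
    print(k,hsv[st[k][1]-15,st[k][0]],hsv[st[k][1]+15,st[k][0]],f["bgr"][st[k][1],st[k][0]])
    m=((rr-b)<6).astype(np.uint8)*255
    m=cv2.morphologyEx(m,cv2.MORPH_OPEN,np.ones((3,3)))
    c=[c for c in cv2.findContours(m,0,1)[0] if cv2.pointPolygonTest(c,st[k],False)>0]
    if c:
        c=max(c,key=cv2.contourArea); e=cv2.fitEllipse(cv2.convexHull(c)); print(e,cv2.boundingRect(c)); res[k]=e[0]
        w=onplane(f,c.reshape(-1,2),0.006); print("circle",cv2.minEnclosingCircle(w[:,:2].astype(np.float32)),onplane(f,[e[0]],0.01))
print(tri([F[k] for k in res],[res[k] for k in res]))
# orange foot
for k in F:
    f=F[k]; hsv=cv2.cvtColor(f["bgr"],cv2.COLOR_BGR2HSV)
    m=cv2.inRange(hsv,(8,120,60),(22,255,255)); 
    c=sorted(cv2.findContours(m,0,1)[0],key=cv2.contourArea)[-2:]
    print(k,[(cv2.minAreaRect(x)) for x in c])
f=F["v3"];save(f,"v3rest",(350,90,650,240),2.6)
f=F["v2"];save(f,"v2rest",(240,90,540,240),2.6)
f=F["v1"];save(f,"v1tray",(150,90,450,240),2.6)
E
```

```text
v2 [26 24 84] [25 31 49] [44 48 50]
v3 [23 26 88] [20 30 51] [46 51 53]Traceback (most recent call last):
  File "<stdin>", line 13, in <module>
  File "h.py", line 26, in tri
    x=np.linalg.solve(A,b); return x,[np.linalg.norm(M@(x-c)) for M,c in L]
    r = gufunc(a, b, signature=signature)
    raise LinAlgError("Singular matrix")
numpy.linalg.LinAlgError: Singular matrix
```

Use saturation instead (stand S about 25–31), and print crops.

```bash
python3 - <<'E'
from h import *
F={k:np.load(k+".npy",allow_pickle=True).item() for k in("v1","v2","v3")}
st={"v1":(50,168),"v2":(150,168),"v3":(252,168)}; res={}
for k in st:
    f=F[k]; hsv=cv2.cvtColor(cv2.GaussianBlur(f["bgr"],(3,3),0),cv2.COLOR_BGR2HSV)
    for T in (42,48,54):
        m=(hsv[:,:,1]<T).astype(np.uint8)*255
        m=cv2.morphologyEx(m,cv2.MORPH_OPEN,cv2.getStructuringElement(2,(7,7)))
        cv2.imwrite(f"pics/m_{k}.png",m[100:240])
        c=[c for c in cv2.findContours(m,0,1)[0] if cv2.pointPolygonTest(c,st[k],False)>0]
        if c:
            c=max(c,key=cv2.contourArea); e=cv2.fitEllipse(cv2.convexHull(c)); print(k,T,np.round(e[0],2),np.round(e[1],1),cv2.boundingRect(c))
            if T==48: res[k]=e[0]
save(F["v3"],"v3rest",(350,90,650,240),2.6)
save(F["v2"],"v2rest",(240,90,540,240),2.6)
save(F["v1"],"v1tray",(150,90,450,240),2.6)
ks=list(res)
if len(ks)>1: print(ks,tri([F[k] for k in ks],[res[k] for k in ks])); print([onplane(F[k],[res[k]],.012)[0].round(4) for k in ks])
E
```

```text
v1 42 [ 48.53 168.5 ] [58.4 70.1] (16, 138, 66, 63)
v1 48 [ 48.74 168.61] [58.8 71.5] (16, 138, 67, 63)
v1 54 [ 48.77 168.61] [59.6 72.2] (15, 138, 68, 63)
v2 42 [149.2  168.49] [59.9 67.5] (117, 138, 65, 63)
v2 48 [149.15 168.48] [60.8 68.2] (116, 137, 67, 64)
v2 54 [149.19 168.58] [61.6 69. ] (116, 137, 67, 65)
v3 42 [251.91 168.14] [61.9 65.1] (220, 137, 64, 64)
v3 48 [251.85 168.25] [62.5 65.8] (220, 137, 65, 64)
v3 54 [251.9  168.24] [63.3 66.4] (220, 136, 65, 66)
['v1', 'v2', 'v3'] (array([0.45392081, 0.29708949, 0.00747725]), [np.float64(7.300003856974938e-05), np.float64(0.0001190996374837376), np.float64(6.232644258764358e-05)])
[array([0.4547, 0.2931, 0.012 ]), array([0.4547, 0.2948, 0.012 ]), array([0.4546, 0.2961, 0.012 ])]
```

View pics/v3rest.png

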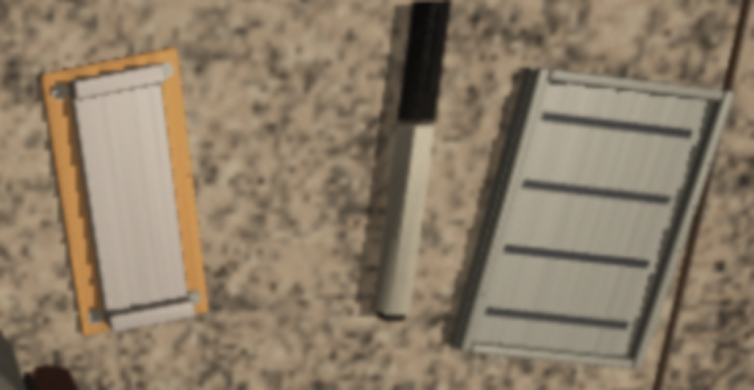

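View pics/v2rest.png

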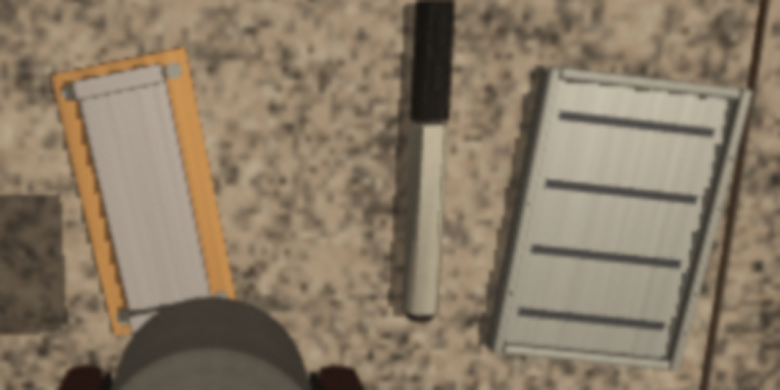

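View pics/v1tray.png

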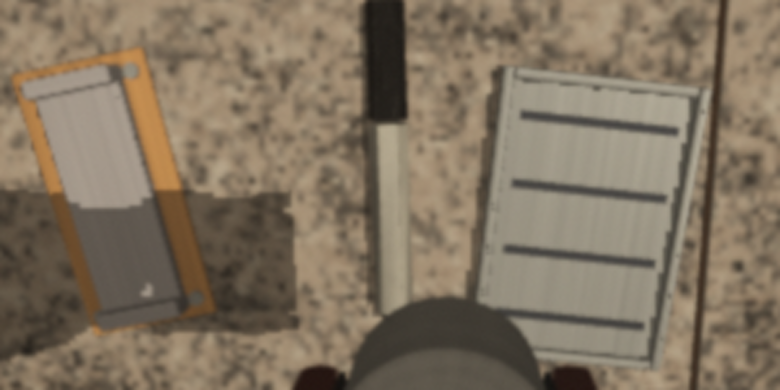

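Stand centre is about (0.454, 0.2965), and the triangulated rim height of about 0.007–0.01 is plausible. The weight's offset in the grip is about +1 mm in x. Moving over and down.

Emit:
step_arm --moves '[0.3,3,0,0,0,0,0.8,0.9,7,0,0,0,0,0.8,0.9,8,-2,0,0,0,0.8,0.9,8,-6,0,0,0,0.8,0.9,8,-11,0,0,0,0.8,0.9,8,-15,0,0,0,0.8,0.9,8,-17.5,0,0,0,0.8,0.9,8,-17.5,0,0,0,0.8]'

```text
time: 9.45
tool_pos: [0.4514, 0.2954, 0.0374]
ee_rot: [[-0.004, -0.002, -1.0], [-0.003, -1.0, 0.002], [-1.0, 0.003, 0.004]]
force: [-0.2, 0.3, -5.2]
gripper_width: 0.0407
```

```bash
python3 - <<'E'
from h import *
s=r.read_state();print(s["tool_pos"],s["force"])
f=frame("wrist"); save(f,"w6",(160,60,480,300),2.4)
g=frame("scene"); save(g,"s6",(170,240,270,330),7)
t=frame("top"); save(t,"t6",(180,190,250,250),8)
E
```

```text
[0.4513781  0.29544658 0.03744088] [-0.15865537  0.25009016 -5.15745302]
```

View pics/w6.png

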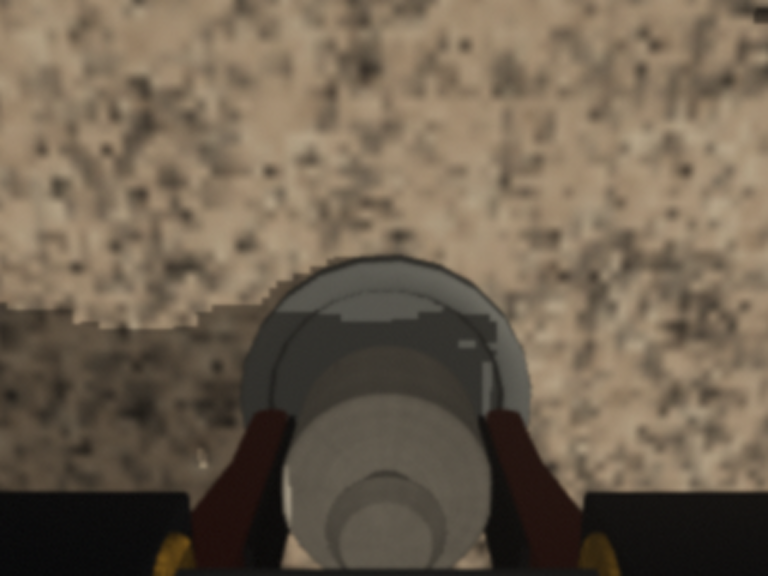

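View pics/s6.png

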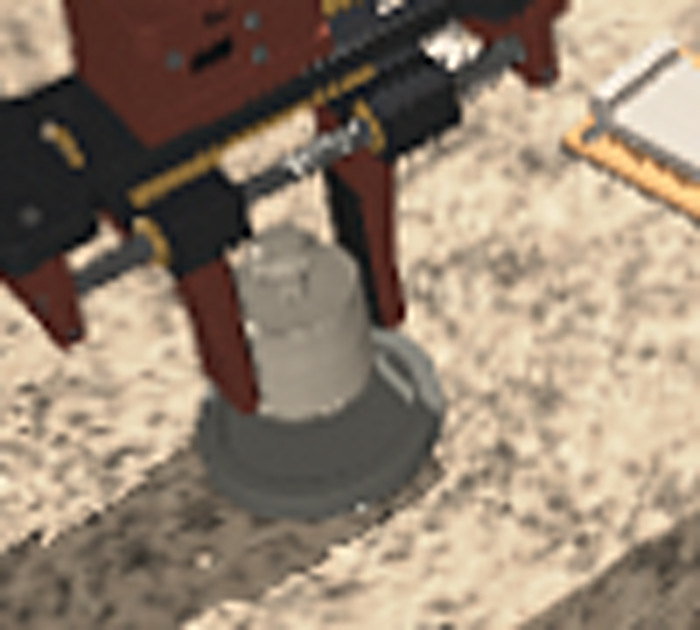

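The stand (crop column 386) and the weight (387) are aligned sideways. Lowering the rest of the way.

Emit:
step_arm --moves '[0.2,0.1,-0.8,0,0,0,0.8,0.2,0.1,-1.4,0,0,0,0.8,0.2,0.1,-1.7,0,0,0,0.8,0.2,0.1,-1.8,0,0,0,0.8,0.2,0.1,-1.8,0,0,0,0.8]'

```text
time: 10.22
tool_pos: [0.4544, 0.2991, 0.0216]
ee_rot: [[-0.0, -0.001, -1.0], [-0.0, -1.0, 0.001], [-1.0, 0.0, 0.0]]
force: [0.1, -0.5, -4.4]
gripper_width: 0.0406
```

Emit:
step_arm --moves '[-0.1,-0.2,-0.1,0,0,0,0.8,-0.1,-0.2,-0.2,0,0,0,0.8,-0.1,-0.2,-0.2,0,0,0,0.8]'

```text
time: 10.6
tool_pos: [0.4535, 0.297, 0.0196]
ee_rot: [[0.0, -0.001, -1.0], [-0.0, -1.0, 0.001], [-1.0, 0.0, -0.0]]
force: [0.5, -0.3, -5.9]
gripper_width: 0.0408
```

Emit:
step_arm --moves '[0,0,-0.1,0,0,0,0.8,0,0,-0.1,0,0,0,0.8]'

```text
time: 10.85
tool_pos: [0.4534, 0.297, 0.0186]
ee_rot: [[-0.0, -0.001, -1.0], [-0.0, -1.0, 0.001], [-1.0, 0.0, 0.0]]
force: [-0.5, -0.4, -6.1]
gripper_width: 0.0406
```

Emit:
step_arm --moves '[0,0,-0.1,0,0,0,0.8,0,0,-0.1,0,0,0,0.8]'

```text
time: 11.1
tool_pos: [0.4535, 0.2971, 0.0182]
ee_rot: [[0.0, -0.001, -1.0], [-0.0, -1.0, 0.001], [-1.0, 0.0, -0.0]]
force: [-2.4, -2.2, 3.2]
gripper_width: 0.0409
```

Contact made (force changed from -6 to +3 N). Releasing and rising.

Emit:
step_arm --moves '[0,0,0.05,0,0,0,0.4,0,0,0.05,0,0,0,0.2,0,0,0.05,0,0,0,0,0,0,0.05,0,0,0,0,0,0,1,0,0,0,0,0,0,4,0,0,0,0,0,0,9,0,0,0,0,0,0,14,0,0,0,0]'

```text
time: 12.1
tool_pos: [0.4532, 0.297, 0.1596]
ee_rot: [[-0.0, -0.001, -1.0], [0.0, -1.0, 0.001], [-1.0, -0.0, 0.0]]
force: [0.8, 0.4, 0.3]
gripper_width: 0.0879
```

Emit:
step_arm --moves '[0,0,2,0,0,0,0,-2,0,5,0,0,0,0,-2,0,5,0,0,0,0,-2,0,5,0,0,0,0]'

```text
time: 12.6
tool_pos: [0.4337, 0.2967, 0.2076]
ee_rot: [[0.0, -0.001, -1.0], [-0.0, -1.0, 0.001], [-1.0, 0.0, -0.0]]
force: [0.9, 0.5, -0.3]
gripper_width: 0.0878
```

```bash
python3 - <<'E'
from h import *
s=r.read_state();print(s["tool_pos"])
f=frame("wrist"); save(f,"w7",None,1.25); np.save("w7.npy",f,allow_pickle=True)
E
```

```text
[0.43368077 0.29672642 0.20755407]
```

View pics/w7.png

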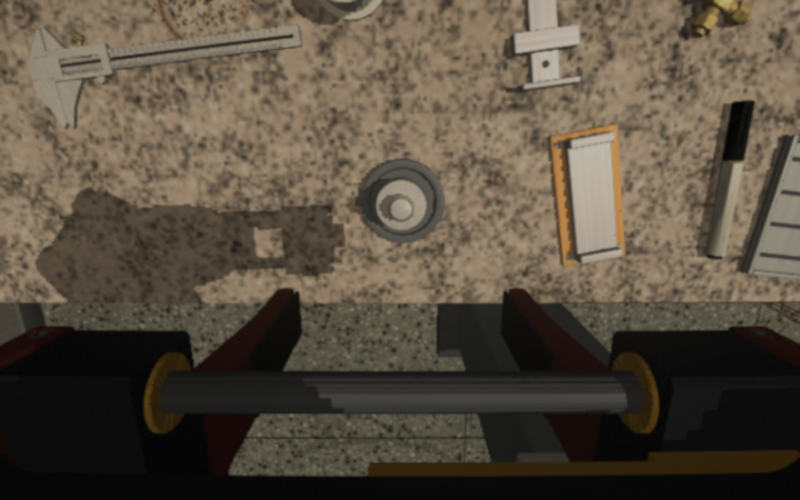

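The weight stands centred in the ring at (402,203). Two views of the rack next.

Emit:
step_arm --moves '[3,-1,1,0,0,0,0,7,-2,1,0,0,0,0,11,-4,1,0,0,0,0,12,-5,1,0,0,0,0,12,-5,1,0,0,0,0,12,-5,1,0,0,0,0]'

```text
time: 13.4
tool_pos: [0.5521, 0.2482, 0.2173]
ee_rot: [[-0.001, 0.001, -1.0], [0.0, -1.0, -0.001], [-1.0, -0.0, 0.001]]
force: [-0.0, -0.3, -0.6]
gripper_width: 0.0878
```

```bash
python3 - <<'E'
from h import *
s=r.read_state();print(s["tool_pos"])
f=frame("wrist"); save(f,"k1",(160,0,520,240),2.2); np.save("k1.npy",f,allow_pickle=True)
E
```

```text
[0.5520724  0.24819599 0.21734299]
```

Emit:
step_arm --moves '[0,-4,0,0,0,0,0,0,-8,0,0,0,0,0,0,-12,0,0,0,0,0,0,-12,0,0,0,0,0,0,-12,0,0,0,0,0]'

```text
time: 14.08
tool_pos: [0.553, 0.1285, 0.2181]
ee_rot: [[0.0, 0.0, -1.0], [0.001, -1.0, -0.0], [-1.0, -0.001, -0.0]]
force: [-0.6, 1.1, 0.5]
gripper_width: 0.088
```

```bash
python3 - <<'E'
from h import *
s=r.read_state();print(s["tool_pos"])
f=frame("wrist"); save(f,"k2",(160,0,520,240),2.2); np.save("k2.npy",f,allow_pickle=True)
E
```

```text
[0.55297831 0.12853273 0.21806337]
```

View pics/k1.png

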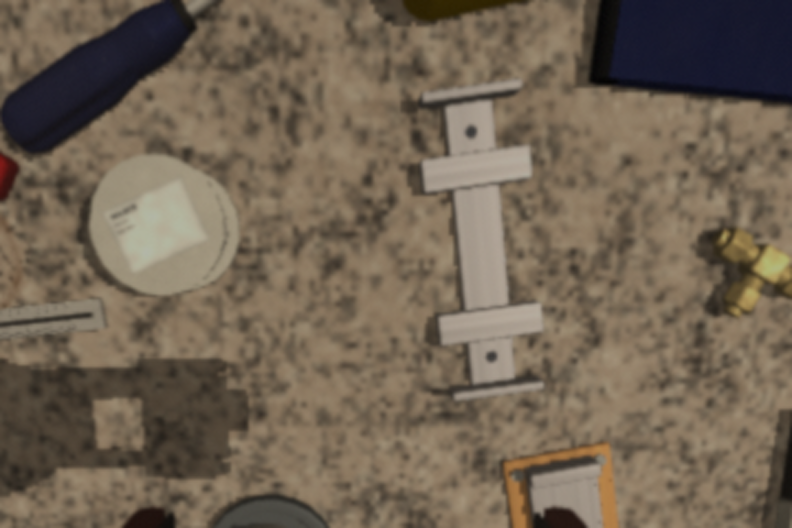

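View pics/k2.png

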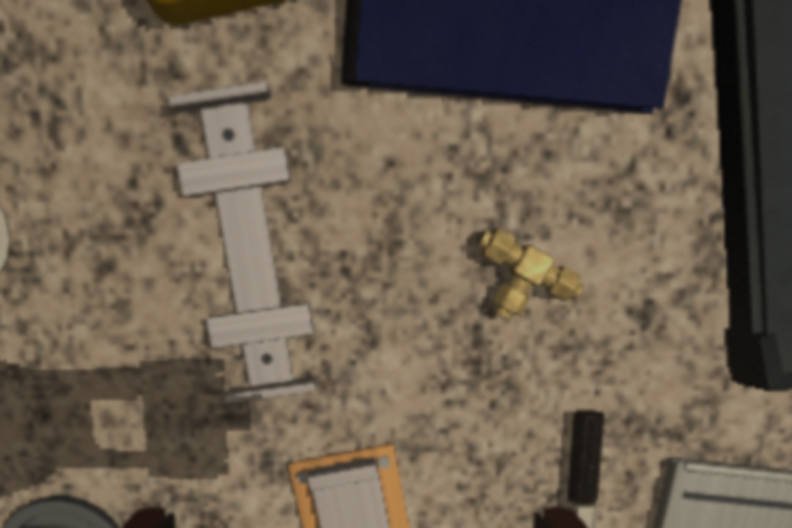

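The rack is clear in both views, with bars at crop (476,168)/(491,323) in k1 and (233,172)/(260,327) in k2. Now triangulating the rack, rest and tray corners.

```bash
python3 - <<'E'
from h import *
L=lambda k:np.load(k+".npy",allow_pickle=True).item()
def go(name,A,B,offA,offB,s,Pa,Pb):
    print(name); out=[]
    for p,q in zip(Pa,Pb):
        f=lambda t,o:((t[0]+.5)/s-.5+o[0],(t[1]+.5)/s-.5+o[1])
        x,e=tri([A,B],[f(p,offA),f(q,offB)]); out.append(x); print("  ",x.round(4),round(e[0],4))
    out=np.array(out); print("  mean",out.mean(0).round(4)); return out
def axis(o): # tl,tr,br,bl : image top -> bottom
    t=(o[0]+o[1])/2;b=(o[2]+o[3])/2;v=t-b; print("  len",np.linalg.norm(v[:2]).round(4),"wid",np.linalg.norm((o[0]-o[1])[:2]).round(4),"angle of long axis from +x",np.degrees(np.arctan2(v[1],v[0])).round(2))
k1,k2,v1,v2,v3=map(L,("k1","k2","v1","v2","v3"))
go("rack upper",k1,k2,(160,0),(160,0),2.2,[(422,160),(529,147),(531,176),(425,191)],[(178,165),(286,150),(288,178),(182,195)])
go("rack lower",k1,k2,(160,0),(160,0),2.2,[(439,316),(541,303),(543,331),(441,343)],[(207,321),(309,306),(312,332),(211,347)])
o=go("rack holes",k1,k2,(160,0),(160,0),2.2,[(471,131),(491,356)],[(228,134),(266,359)]); v=o[0]-o[1]; print(np.degrees(np.arctan2(v[1],v[0])))
o=go("rest foot",v3,v1,(350,90),(150,90),2.6,[(42,76),(177,48),(207,311),(85,333)],[(13,76),(142,47),(213,310),(97,333)]);axis(o)
o=go("tray",v3,v2,(350,90),(240,90),2.6,[(545,70),(731,92),(636,366),(460,348)],[(553,70),(749,92),(672,366),(493,350)]);axis(o)
o=go("tray31",v3,v1,(350,90),(150,90),2.6,[(545,70),(731,92),(636,366)],[(507,68),(706,90),(655,367)])
P=lambda p,o:((p[0]+.5)/2.6-.5+o[0],(p[1]+.5)/2.6-.5+o[1])
for nm,f,o,c,z in (("foot3",v3,(350,90),[(42,76),(177,48),(207,311),(85,333)],.004),("foot1",v1,(150,90),[(13,76),(142,47),(213,310),(97,333)],.004),("tray3",v3,(350,90),[(545,70),(731,92),(636,366),(460,348)],.01),("tray2",v2,(240,90),[(553,70),(749,92),(672,366),(493,350)],.01)):
    w=onplane(f,[P(p,o) for p in c],z); print(nm,w.mean(0).round(4)); axis(w)
# weight in stand
E
```

```text
rack upper
   [0.6652 0.2164 0.0111] 0.0004
   [0.6722 0.1635 0.0072] 0.0001
   [0.6586 0.1625 0.0106] 0.0001
   [0.6509 0.2148 0.0132] 0.0002
  mean [0.6617 0.1893 0.0105]
rack lower
   [0.5897 0.2059 0.0119] 0.0007
   [0.5966 0.1532 0.0096] 0.0002
   [0.583  0.1517 0.0116] 0.0003
   [0.5761 0.2044 0.0122] 0.0005
  mean [0.5863 0.1788 0.0113]
rack holes
   [0.6798 0.1921 0.0055] 0.0
   [0.5686 0.1768 0.0054] 0.0003
  mean [0.6242 0.1845 0.0054]
7.837200173853957
rest foot
   [0.509  0.1661 0.0024] 0.0002
   [0.5207 0.1082 0.0028] 0.0002
   [0.4029 0.0859 0.0042] 0.0003
   [0.3916 0.142  0.0027] 0.0
  mean [0.456  0.1256 0.003 ]
  len 0.1199 wid 0.059 angle of long axis from +x 11.16
tray
   [ 0.5114 -0.0475  0.0124] 0.0003
   [ 0.5024 -0.1356  0.0083] 0.0003
   [ 0.3771 -0.1178  0.0113] 0.0003
   [ 0.3848 -0.0341  0.008 ] 0.0003
  mean [ 0.4439 -0.0837  0.01  ]
  len 0.1269 wid 0.0885 angle of long axis from +x -7.07
tray31
   [ 0.5116 -0.0485  0.011 ] 0.0
   [ 0.5026 -0.1339  0.0101] 0.0002
   [ 0.376  -0.1203  0.0086] 0.0001
  mean [ 0.4634 -0.1009  0.0099]
foot3 [0.4559 0.1258 0.004 ]
  len 0.1197 wid 0.0589 angle of long axis from +x 11.28
foot1 [0.4563 0.1251 0.004 ]
  len 0.1197 wid 0.0586 angle of long axis from +x 11.01
tray3 [ 0.4442 -0.0837  0.01  ]
  len 0.1271 wid 0.0852 angle of long axis from +x -7.13
tray2 [ 0.4438 -0.0837  0.01  ]
  len 0.1265 wid 0.0865 angle of long axis from +x -7.07
```

All sizes and heights agree with the text: the rest foot is 120×59, the tray about 127×87, and the rack bars stand 76 mm apart at z≈0.011. Back to the stack.

Emit:
step_arm --moves '[-3,-2,0,0,0,0,0,-7,-6,0,0,0,0,0,-11,-11,0,0,0,0,0,-14,-16,0,0,0,0,0,-15,-22,0,0,0,0,0,-15,-28,0,0,0,0,0,-15,-34,0,0,0,0,0,-15,-40,0,0,0,0,0]'

```text
time: 15.12
tool_pos: [0.4045, -0.2734, 0.218]
ee_rot: [[0.001, 0.002, -1.0], [-0.0, -1.0, -0.002], [-1.0, 0.0, -0.001]]
force: [1.1, 0.2, 0.8]
gripper_width: 0.0875
```

Emit:
step_arm --moves '[0,-4,0,0,0,0,0,0,-8,0,0,0,0,0,0,-8.8,0,0,0,0,0,0,-8.8,0,0,0,0,0,0,-8.8,0,0,0,0,0]'

```text
time: 15.75
tool_pos: [0.4043, -0.359, 0.2177]
ee_rot: [[0.0, 0.002, -1.0], [0.001, -1.0, -0.002], [-1.0, -0.001, -0.0]]
force: [0.2, -0.4, -0.3]
gripper_width: 0.0882
```

```bash
python3 - <<'E'
from h import *
s=r.read_state();print(s["tool_pos"])
f=frame("wrist"); save(f,"p1",(200,60,400,220),4); np.save("p1.npy",f,allow_pickle=True)
E
```

```text
[ 0.40426722 -0.35901751  0.21765412]
```

Emit:
step_arm --moves '[0,4,0,0,0,0,0,0,8,0,0,0,0,0,0,8,0,0,0,0,0,0,8,0,0,0,0,0]'

```text
time: 16.3
tool_pos: [0.4037, -0.281, 0.2181]
ee_rot: [[0.001, -0.0, -1.0], [-0.001, -1.0, 0.0], [-1.0, 0.001, -0.001]]
force: [0.0, -0.4, -0.3]
gripper_width: 0.0875
```

```bash
python3 - <<'E'
from h import *
s=r.read_state();print(s["tool_pos"])
f=frame("wrist"); save(f,"p2",(280,60,480,220),4); np.save("p2.npy",f,allow_pickle=True)
E
```

```text
[ 0.40372342 -0.28099087  0.21809642]
```

View pics/p1.png

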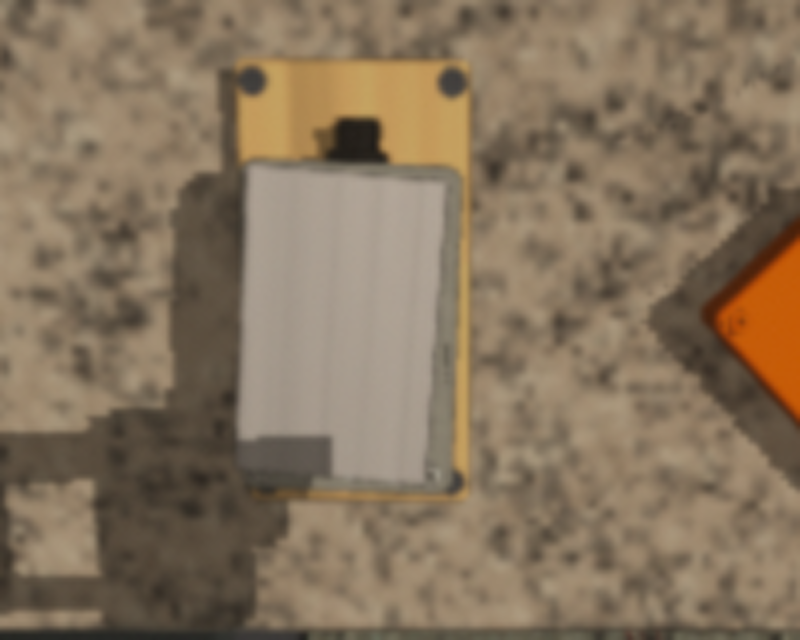

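View pics/p2.png

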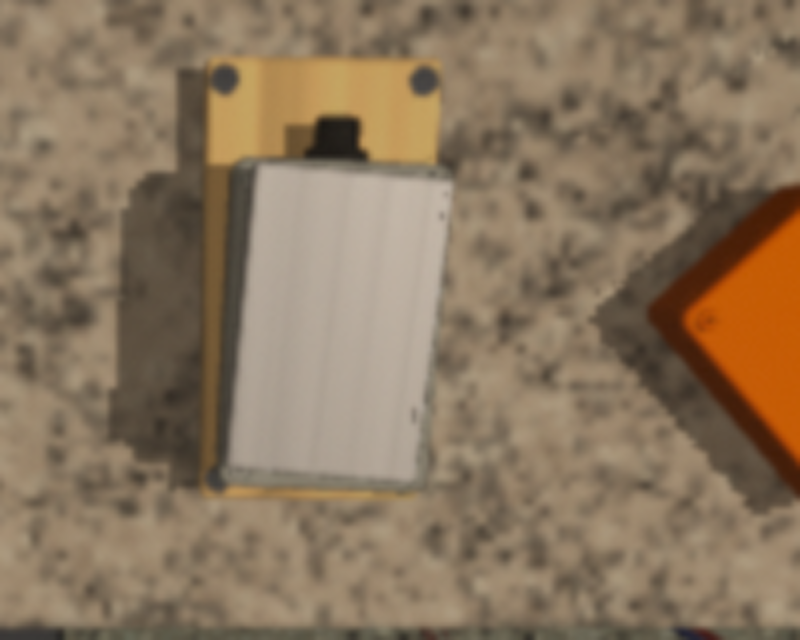

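Both views show the plate's full top face, with corners at crop (246,165), (447,181), (426,484), (238,470) in p1. It is turned a few degrees from the board.

```bash
python3 - <<'E'
from h import *
L=lambda k:np.load(k+".npy",allow_pickle=True).item()
a,b=L("p1"),L("p2")
def Q(t,ox):return ((t[0]+.5)/4-.5+ox,(t[1]+.5)/4-.5+60)
A=[(246,165),(447,181),(426,484),(238,470)];B=[(255,166),(454,179),(419,484),(230,467)]
o=np.array([tri([a,b],[Q(p,200),Q(q,280)])[0] for p,q in zip(A,B)]);print(o.round(4),o.mean(0).round(4))
for f,c,ox in((a,A,200),(b,B,280)):
    w=onplane(f,[Q(p,ox) for p in c],.063); rr=cv2.minAreaRect((w[:,:2]*1000).astype(np.float32)); t=(w[0]+w[1])/2-(w[2]+w[3])/2
    print(w.mean(0).round(4),np.linalg.norm(t).round(4),np.linalg.norm(w[0]-w[1]).round(4),np.linalg.norm(w[3]-w[2]).round(4),np.degrees(np.arctan2(t[1],t[0])), np.degrees(np.arctan2(*(w[0]-w[1])[[0,1]])))
for n,p,q in (("s1",(252,81),(225,79)),("s2",(453,81),(424,79)),): print(n,tri([a,b],[Q(p,200),Q(q,280)])[0].round(4))
print("s3",onplane(a,[Q((456,482),200)],.018),"s4",onplane(b,[Q((217,477),280)],.018))
E
```

```text
[[ 0.4864 -0.3014  0.0631]
 [ 0.4831 -0.3487  0.0624]
 [ 0.4105 -0.3432  0.0666]
 [ 0.414  -0.2963  0.0645]] [ 0.4485 -0.3224  0.0642]
[ 0.4483 -0.3223  0.063 ] 0.0733 0.0476 0.0472 -4.316975543942141 4.364798997742826
[ 0.4482 -0.3226  0.063 ] 0.0731 0.0473 0.0478 -3.783494350774667 3.4995490207259157
s1 [ 0.5098 -0.296   0.0192]
s2 [ 0.5101 -0.3492  0.017 ]
s3 [[ 0.40160245 -0.34955687  0.018     ]] s4 [[ 0.40255339 -0.29505073  0.018     ]]
```

Emit:
step_arm --moves '[2,-2,-2,0,0,-2,0,4.4,-4.2,-5,0,0,-4,0,4.4,-4.2,-9,0,0,-4,0,4.4,-4.2,-12,0,0,-4,0,4.4,-4.2,-14,0,0,-4,0,4.4,-4.2,-15,0,0,-4,0,4.4,-4.2,-15,0,0,-4,0]' --squeeze 20

```text
time: 17.23
tool_pos: [0.4471, -0.3233, 0.0672]
ee_rot: [[-0.001, -0.071, -0.997], [0.0, -0.997, 0.071], [-1.0, -0.0, 0.001]]
force: [-0.1, -0.0, 0.5]
gripper_width: 0.0877
```

```bash
python3 - <<'E'
from h import *
s=r.read_state();print(s["tool_pos"],np.degrees(np.arctan2(s["ee_rot"][1,1],s["ee_rot"][0,1])))
f=frame("wrist"); save(f,"p3",(160,60,480,300),2.4)
E
```

```text
[ 0.44712507 -0.3233384   0.06720245] -94.09553136470848
```

View pics/p3.png

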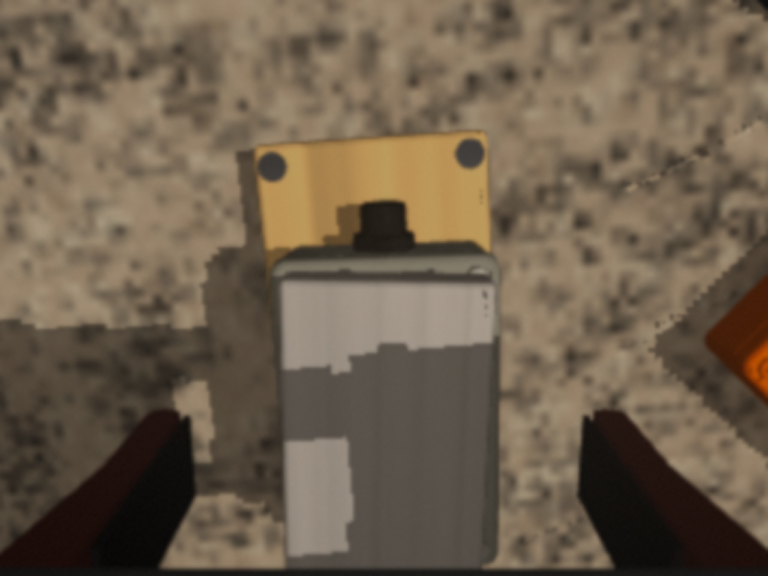

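The plate is square and centred between the fingers (edges at columns 283 and 493, finger mid 388). Down and close.

Emit:
step_arm --moves '[0.1,0.05,-1,0,0,0,0,0.1,0.05,-1.5,0,0,0,0,0.1,0.05,-1.55,0,0,0,0,0.1,0.05,-1.55,0,0,0,0]'

```text
time: 17.77
tool_pos: [0.4485, -0.3224, 0.0522]
ee_rot: [[0.0, -0.071, -0.997], [-0.0, -0.997, 0.071], [-1.0, 0.0, -0.0]]
force: [-0.1, -0.4, -0.5]
gripper_width: 0.0882
```

Emit:
step_arm --moves '[0,0,0,0,0,0,0.3,0,0,0,0,0,0,0.4,0,0,0,0,0,0,0.5,0,0,0,0,0,0,0.6,0,0,0,0,0,0,0.7,0,0,0,0,0,0,0.7,0,0,0,0,0,0,0.7]' --squeeze 25

```text
time: 18.65
tool_pos: [0.4485, -0.3225, 0.0522]
ee_rot: [[0.0, -0.071, -0.997], [-0.0, -0.997, 0.071], [-1.0, 0.0, -0.0]]
force: [-0.4, -0.9, 0.4]
gripper_width: 0.048
```

Emit:
step_arm --moves '[0,0,0.3,0,0,0,0.7,0,0,0.8,0,0,0,0.7,0,0,2,0,0,0,0.7,0,0,4,0,0,0,0.7,0,0,7,0,0,0,0.7,0,0,10,0,0,0,0.7,0,0,11,0,0,0,0.7,0,0,11,0,0,0,0.7]'

```text
time: 19.65
tool_pos: [0.4487, -0.3225, 0.1627]
ee_rot: [[0.001, -0.071, -0.997], [-0.001, -0.997, 0.071], [-1.0, 0.001, -0.001]]
force: [0.1, -0.3, -1.8]
gripper_width: 0.0477
```

```bash
python3 - <<'E'
from h import *
s=r.read_state();print(s["tool_pos"],s["force"],s["gripper_width"])
f=frame("wrist"); save(f,"p4",(160,60,480,300),2.4)
g=frame("scene"); save(g,"p4s",(350,110,470,220),6)
E
```

```text
[ 0.44865869 -0.32254498  0.16267014] [ 0.09721541 -0.26532967 -1.77329703] 0.04774325707027502
```

View pics/p4.png

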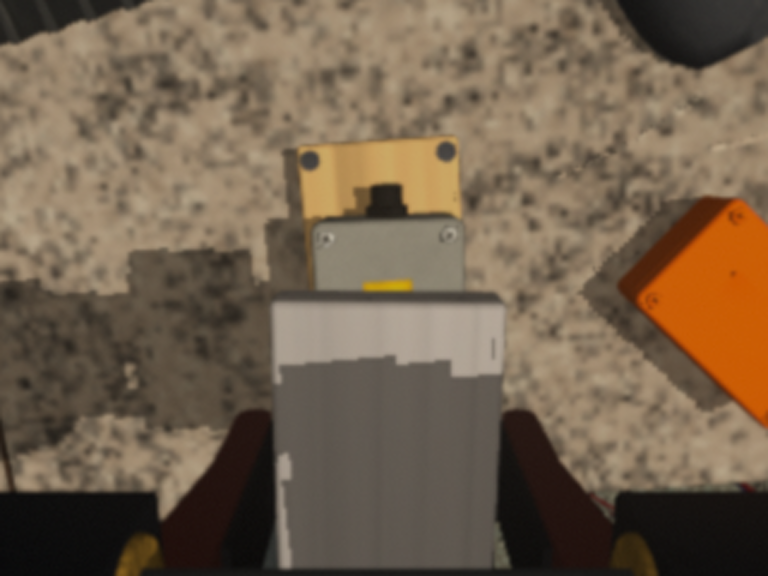

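View pics/p4s.png

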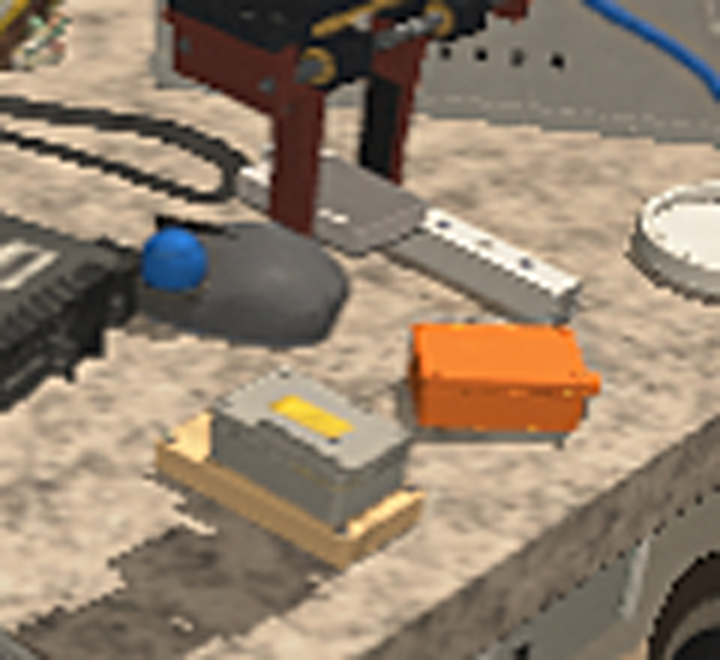

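The plate is lifted and level, with the box and board left in place below. On to the rest.

Emit:
step_arm --moves '[0,3,0,0,0,1,0.7,0,8,0,0,0,3,0.7,0.2,13,0,0,0,5,0.7,0.4,19,0,0,0,7,0.7,0.6,25,0,0,0,9,0.7,0.7,31,0,0,0,11,0.7,0.7,37,0,0,0,13,0.7,0.7,42,0,0,0,15,0.7]'

```text
time: 20.75
tool_pos: [0.4545, 0.0998, 0.1612]
ee_rot: [[-0.002, 0.192, -0.981], [0.0, -0.981, -0.192], [-1.0, -0.0, 0.002]]
force: [0.9, -0.4, -0.9]
gripper_width: 0.0476
```

Emit:
step_arm --moves '[0,2,-1,0,0,0.2,0.7,0,2.8,-4,0,0,0.2,0.7,0,2.8,-8,0,0,0.2,0.7,0,2.8,-11,0,0,0.2,0.7,0,2.8,-11.5,0,0,0.2,0.7,0,2.8,-11.5,0,0,0.2,0.7]'

```text
time: 21.5
tool_pos: [0.4552, 0.1257, 0.047]
ee_rot: [[-0.001, 0.193, -0.981], [-0.0, -0.981, -0.193], [-1.0, -0.0, 0.001]]
force: [-0.1, 0.0, -1.2]
gripper_width: 0.048
```

```bash
python3 - <<'E'
from h import *
s=r.read_state();print(s["tool_pos"],s["force"],np.degrees(np.arctan2(s["ee_rot"][1,1],s["ee_rot"][0,1]))+90)
f=frame("wrist"); save(f,"p5",(160,60,480,300),2.4)
g=frame("scene"); save(g,"p5s",(230,200,330,300),6)
E
```

```text
[0.4552323  0.12565166 0.04702791] [-0.09646723  0.02872817 -1.1870052 ] 11.153569358095538
```

View pics/p5.png

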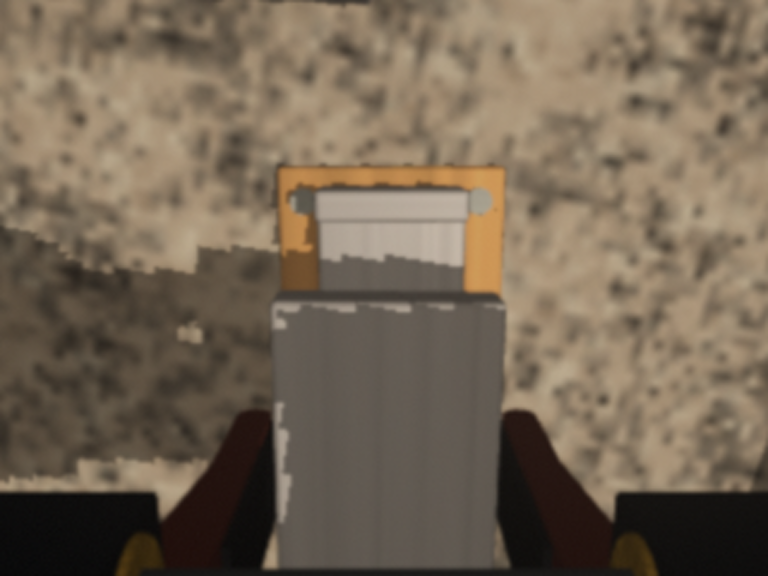

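View pics/p5s.png

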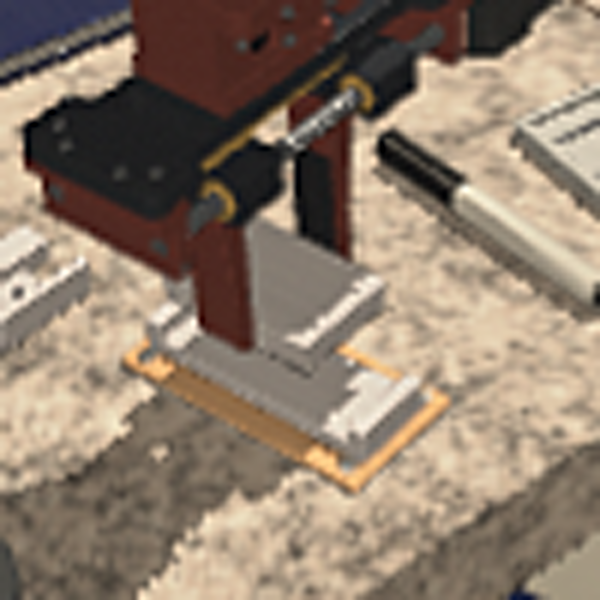

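Square and centred over the rest (foot columns 280–504, plate 274–504). Lowering.

Emit:
step_arm --moves '[0.05,0,-1,0,0,0,0.7,0.05,0,-2,0,0,0,0.7,0.05,0,-2.6,0,0,0,0.7,0.05,0,-2.9,0,0,0,0.7,0.05,0,-2.9,0,0,0,0.7]'

```text
time: 22.22
tool_pos: [0.4558, 0.1256, 0.0179]
ee_rot: [[-0.0, 0.193, -0.981], [-0.0, -0.981, -0.193], [-1.0, 0.0, 0.0]]
force: [0.2, -1.8, -1.7]
gripper_width: 0.0479
```

Emit:
step_arm --moves '[0,0,-0.1,0,0,0,0.7,0,0,-0.2,0,0,0,0.7,0,0,-0.2,0,0,0,0.7]'

```text
time: 22.6
tool_pos: [0.456, 0.1255, 0.0162]
ee_rot: [[0.0, 0.193, -0.981], [-0.0, -0.981, -0.193], [-1.0, 0.0, -0.0]]
force: [-0.2, -0.8, -0.0]
gripper_width: 0.0476
```

Emit:
step_arm --moves '[0,0,-0.1,0,0,0,0.7,0,0,-0.1,0,0,0,0.7]'

```text
time: 22.85
tool_pos: [0.4561, 0.1256, 0.0156]
ee_rot: [[0.0, 0.193, -0.981], [-0.0, -0.981, -0.193], [-1.0, 0.0, -0.0]]
force: [-1.5, -0.6, 5.7]
gripper_width: 0.0482
```

Contact. Release and rise.

Emit:
step_arm --moves '[0,0,0.05,0,0,0,0.4,0,0,0.05,0,0,0,0.25,0,0,0.05,0,0,0,0.1,0,0,0.05,0,0,0,0,0,0,1,0,0,0,0,0,0,5,0,0,0,0,0,0,10,0,0,0,0,0,0,15,0,0,0,0]'

```text
time: 23.85
tool_pos: [0.4556, 0.1256, 0.1672]
ee_rot: [[0.0, 0.194, -0.981], [0.0, -0.981, -0.194], [-1.0, -0.0, -0.0]]
force: [0.5, -0.6, 0.2]
gripper_width: 0.0879
```

Emit:
step_arm --moves '[0,-1,3,0,0,0,0,-3,-4,5,0,0,-5,0,-4,-5,5,0,0,-11,0,-4,-5,5,0,0,-11,0,-4,-5,5,0,0,-11,0]'

```text
time: 24.48
tool_pos: [0.4164, 0.0762, 0.2154]
ee_rot: [[0.001, 0.005, -1.0], [0.0, -1.0, -0.005], [-1.0, -0.0, -0.001]]
force: [0.0, -0.1, 0.3]
gripper_width: 0.0879
```

```bash
python3 - <<'E'
from h import *
s=r.read_state();print(s["tool_pos"],s["force"])
f=frame("wrist"); save(f,"p6",None,1.25); np.save("p6.npy",f,allow_pickle=True)
E
```

```text
[0.41636643 0.07617961 0.21539885] [ 0.01328845 -0.11723151  0.25017881]
```

View pics/p6.png

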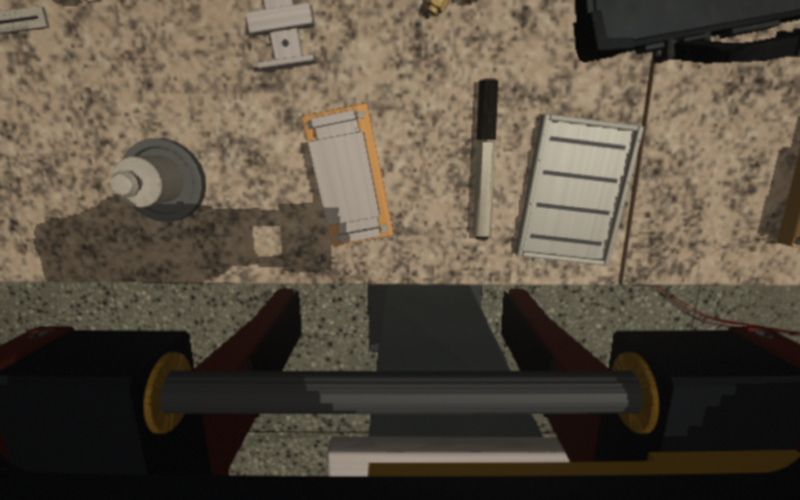

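The plate lies on its bar between the stops, and the weight is upright in its ring. Now the box.

Emit:
step_arm --moves '[0,-3,0,0,0,0,0,-1,-8,0,0,0,0,0,-1,-13,0,0,0,0,0,-1,-19,0,0,0,0,0,-1,-25,0,0,0,0,0,-1,-31,0,0,0,0,0,-1,-35,0,0,0,0,0,-1,-35.6,0,0,0,0,0]'

```text
time: 25.52
tool_pos: [0.4059, -0.2828, 0.2143]
ee_rot: [[-0.001, 0.0, -1.0], [0.0, -1.0, -0.0], [-1.0, -0.0, 0.001]]
force: [0.2, -0.3, -0.1]
gripper_width: 0.0876
```

Emit:
step_arm --moves '[0,0,0,0,0,0,0,0,0,0,0,0,0,0]'

```text
time: 25.78
tool_pos: [0.4065, -0.2788, 0.2149]
ee_rot: [[-0.0, 0.005, -1.0], [0.001, -1.0, -0.005], [-1.0, -0.001, 0.0]]
force: [-0.0, 0.1, 0.3]
gripper_width: 0.0878
```

```bash
python3 - <<'E'
from h import *
s=r.read_state();print(s["tool_pos"])
f=frame("wrist"); save(f,"b2",(280,60,480,220),4); np.save("b2.npy",f,allow_pickle=True)
E
```

```text
[ 0.40646237 -0.27877502  0.21494413]
```

Emit:
step_arm --moves '[0,-4,0,0,0,0,0,0,-8,0,0,0,0,0,0,-8,0,0,0,0,0,0,-8,0,0,0,0,0]'

```text
time: 26.32
tool_pos: [0.4064, -0.3589, 0.215]
ee_rot: [[-0.0, 0.004, -1.0], [0.001, -1.0, -0.004], [-1.0, -0.001, 0.0]]
force: [0.5, 1.7, -0.1]
gripper_width: 0.088
```

```bash
python3 - <<'E'
from h import *
s=r.read_state();print(s["tool_pos"])
f=frame("wrist"); save(f,"b1",(200,60,400,220),4); np.save("b1.npy",f,allow_pickle=True)
E
```

```text
[ 0.40636964 -0.35891932  0.21504694]
```

View pics/b1.png

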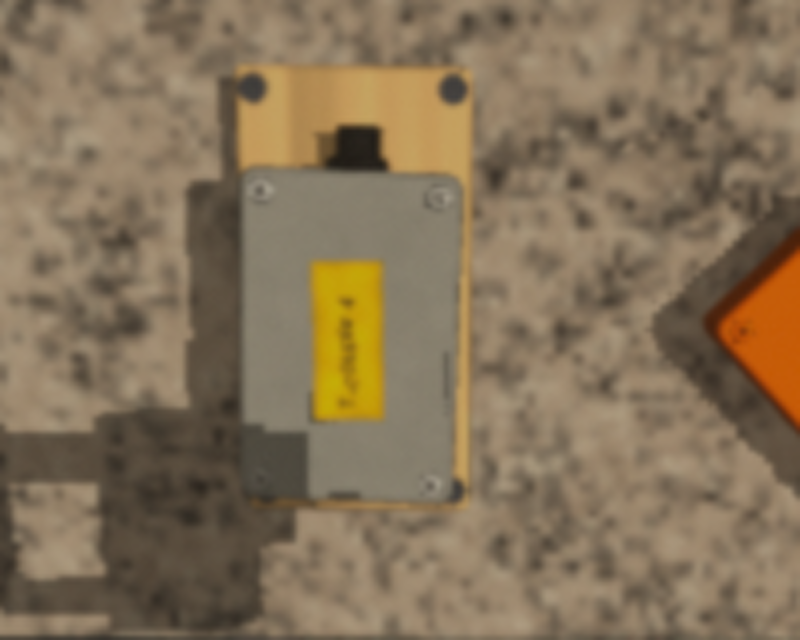

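View pics/b2.png

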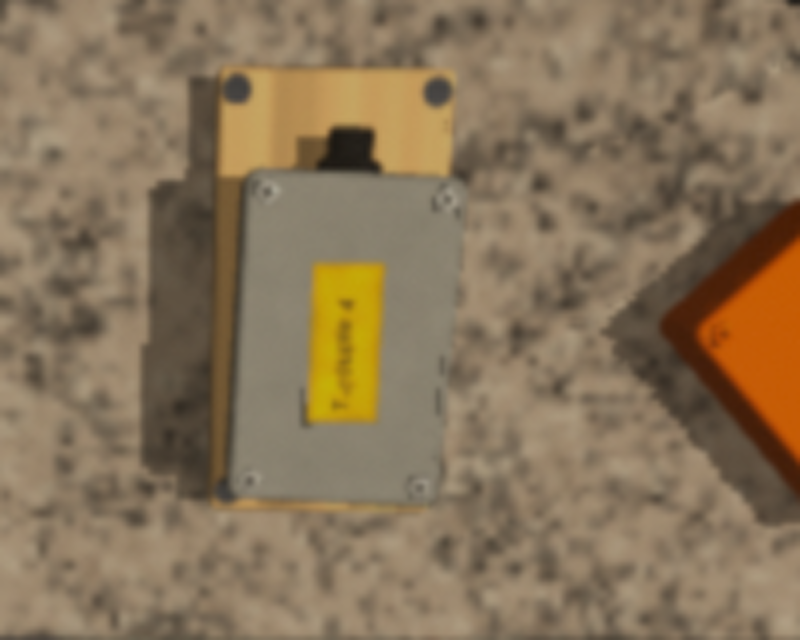

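The lid and its four screws are clear in both views: b1 (260,189), (438,196), (431,485), (262,479). The gland points to +x.

```bash
python3 - <<'E'
from h import *
L=lambda k:np.load(k+".npy",allow_pickle=True).item()
a,b=L("b1"),L("b2")
def Q(t,ox):return ((t[0]+.5)/4-.5+ox,(t[1]+.5)/4-.5+60)
for nm,A,B in (("screws",[(260,189),(438,196),(431,485),(262,479)],[(265,190),(445,200),(420,487),(249,481)]),("corner",[(242,168),(463,176),(451,500),(243,496)],[(246,170),(468,181),(442,502),(230,498)])):
    o=np.array([tri([a,b],[Q(p,200),Q(q,280)])[0] for p,q in zip(A,B)]);print(nm,o.round(4).tolist(),o.mean(0).round(4))
    for f,c,ox in((a,A,200),(b,B,280)):
        w=onplane(f,[Q(p,ox) for p in c],.048); t=(w[0]+w[1])/2-(w[2]+w[3])/2
        print(w.mean(0).round(4),np.linalg.norm(t).round(4),np.linalg.norm(w[0]-w[1]).round(4),np.degrees(np.arctan2(t[1],t[0])).round(2))
print("gland",tri([a,b],[Q((360,126),200),Q((351,128),280)])[0])
for n,p,q in (("s1",(252,88),(237,89)),("s2",(453,89),(437,91)),): print(n,tri([a,b],[Q(p,200),Q(q,280)])[0].round(4))
E
```

```text
screws [[0.4835, -0.3019, 0.0472], [0.4817, -0.3459, 0.0499], [0.4097, -0.3437, 0.0501], [0.4106, -0.2995, 0.0475]] [ 0.4464 -0.3228  0.0487]
[ 0.4464 -0.3228  0.048 ] 0.0727 0.0439 -1.83
[ 0.4462 -0.3229  0.048 ] 0.0726 0.0445 -1.78
corner [[0.4884, -0.2972, 0.045], [0.4864, -0.352, 0.0467], [0.4065, -0.349, 0.0532], [0.4063, -0.2946, 0.0487]] [ 0.4469 -0.3232  0.0484]
[ 0.4467 -0.3233  0.048 ] 0.0818 0.0543 -2.29
[ 0.4464 -0.3234  0.048 ] 0.0814 0.0547 -1.41
gland [ 0.49958168 -0.32511611  0.02821671]
s1 [ 0.5097 -0.296   0.0189]
s2 [ 0.5097 -0.3489  0.0178]
```

Emit:
step_arm --moves '[2,2,-2,0,0,-1,0,4.4,3.6,-5,0,0,-2,0,4.4,3.6,-9,0,0,-2,0,4.4,3.6,-13,0,0,-2,0,4.4,3.6,-15,0,0,-2,0,4.4,3.6,-16,0,0,-2,0,4.4,3.6,-16,0,0,-2,0]'

```text
time: 27.25
tool_pos: [0.4501, -0.3236, 0.0552]
ee_rot: [[-0.0, -0.031, -1.0], [0.001, -1.0, 0.031], [-1.0, -0.001, 0.0]]
force: [0.6, 0.1, 0.1]
gripper_width: 0.0878
```

```bash
python3 - <<'E'
from h import *
s=r.read_state();print(s["tool_pos"],np.degrees(np.arctan2(s["ee_rot"][1,1],s["ee_rot"][0,1]))+90)
f=frame("wrist"); save(f,"b3",(160,60,480,300),2.4)
E
```

```text
[ 0.45014168 -0.32359078  0.05515007] -1.7950009223105354
```

View pics/b3.png

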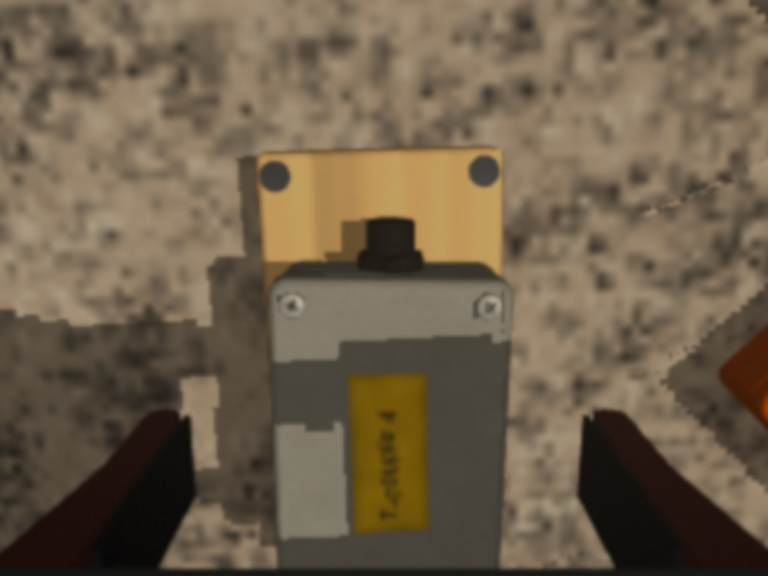

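The box is square and centred between the fingers (columns 271–511). Down to z 0.028, then close.

Emit:
step_arm --moves '[0,0.05,-1,0,0,0,0,0,0.05,-2,0,0,0,0,0,0.05,-2.6,0,0,0,0,0,0.05,-2.7,0,0,0,0,0,0.05,-2.7,0,0,0,0.15,0,0.05,-2.7,0,0,0,0.3,0,0.05,-2.7,0,0,0,0.4,0,0.05,-2.7,0,0,0,0.5]' --squeeze 30

```text
time: 28.3
tool_pos: [0.4501, -0.324, 0.0284]
ee_rot: [[0.0, -0.032, -0.999], [-0.0, -0.999, 0.032], [-1.0, 0.0, -0.0]]
force: [0.5, -0.7, 0.4]
gripper_width: 0.0552
```

Emit:
step_arm --moves '[0,0,0,0,0,0,0.6,0,0,0,0,0,0,0.6,0,0,0,0,0,0,0.6,0,0,0.3,0,0,0,0.6,0,0,1,0,0,0,0.6,0,0,2,0,0,0,0.6,0,0,3,0,0,0,0.6,0,0,3,0,0,0,0.6]'

```text
time: 29.3
tool_pos: [0.4506, -0.3243, 0.0593]
ee_rot: [[0.002, -0.032, -0.999], [-0.001, -0.999, 0.032], [-1.0, 0.001, -0.002]]
force: [0.2, 0.5, -3.3]
gripper_width: 0.0553
```

```bash
python3 - <<'E'
from h import *
s=r.read_state();print(s["tool_pos"],s["force"],s["gripper_width"])
f=frame("wrist"); save(f,"b4",(160,60,480,300),2.4)
g=frame("scene"); save(g,"b4s",(350,110,470,220),6)
E
```

```text
[ 0.45064383 -0.32432916  0.05934898] [ 0.17061107  0.51894773 -3.2742933 ] 0.05529265659904162
```

View pics/b4s.png

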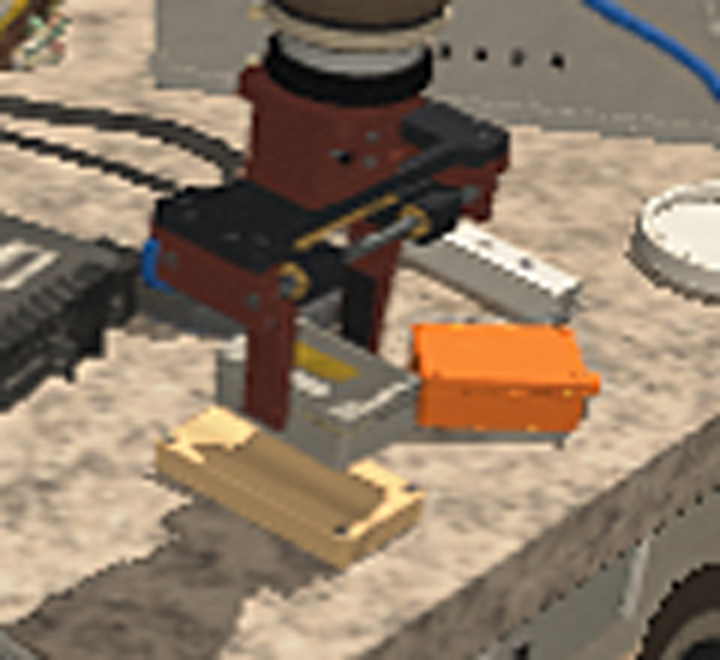

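View pics/b4.png

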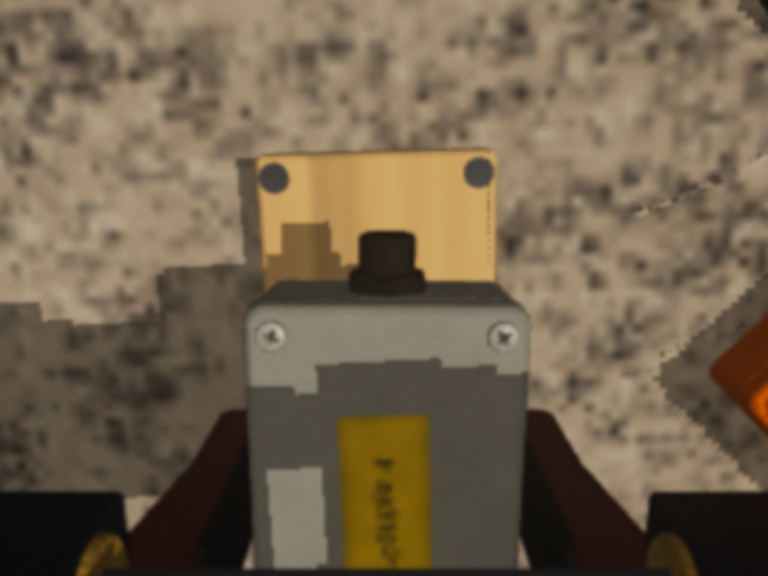

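Emit:
step_arm --moves '[0,0,2,0,0,0,0.6,0,1,5,0,0,0,0.6,0,5,7,0,0,-1,0.6,-0.3,10,7,0,0,-3,0.6,-0.6,15,7,0,0,-4,0.6,-0.8,20,7,0,0,-5.3,0.6,-0.8,23,7,0,0,-5.3,0.6,-0.8,24,7,0,0,-5.3,0.6]'

```text
time: 30.4
tool_pos: [0.4418, -0.0821, 0.128]
ee_rot: [[-0.0, -0.122, -0.993], [0.0, -0.993, 0.122], [-1.0, -0.0, 0.0]]
force: [-0.4, -1.0, -3.3]
gripper_width: 0.0549
```

Emit:
step_arm --moves '[0,0,-2,0,0,0,0.6,0,0,-5,0,0,0,0.6,0,0,-7,0,0,0,0.6,0,0,-8,0,0,0,0.6,0,0,-8,0,0,0,0.6]'

```text
time: 31.02
tool_pos: [0.4417, -0.0845, 0.0477]
ee_rot: [[-0.001, -0.125, -0.992], [-0.0, -0.992, 0.125], [-1.0, 0.0, 0.001]]
force: [0.1, -0.9, -2.7]
gripper_width: 0.0551
```

```bash
python3 - <<'E'
from h import *
s=r.read_state();print(s["tool_pos"],s["force"],np.degrees(np.arctan2(s["ee_rot"][1,1],s["ee_rot"][0,1]))+90)
f=frame("wrist"); save(f,"b5",(160,60,480,300),2.4)
E
```

```text
[ 0.44167688 -0.08450604  0.04773501] [ 0.05062074 -0.90274693 -2.6736281 ] -7.203384549267881
```

View pics/b5.png

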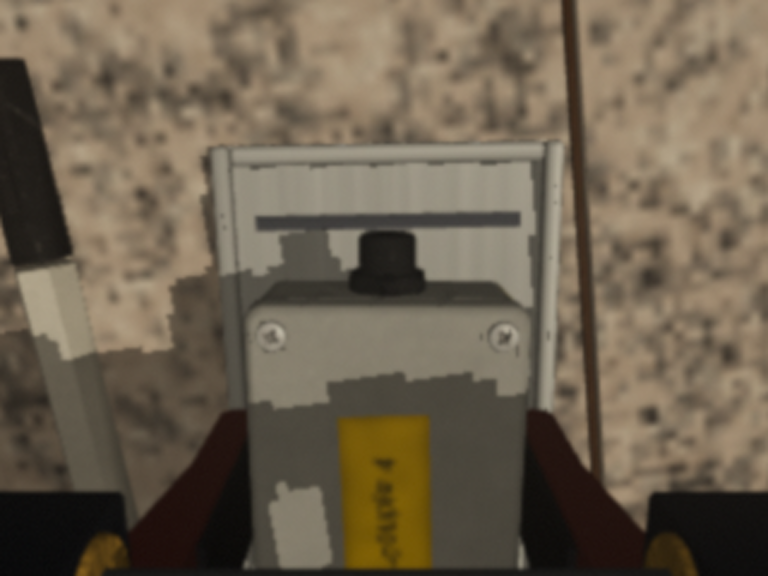

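Aligned over the tray (tray columns 210–560, box 247–529). Lowering.

Emit:
step_arm --moves '[0,0,-1,0,0,0.5,0.6,0,0,-2,0,0,0.5,0.6,0,0,-2.7,0,0,0.5,0.6,0,0,-3,0,0,0.5,0.6,0,0,-3,0,0,0.5,0.6]'

```text
time: 31.7
tool_pos: [0.4418, -0.0838, 0.0179]
ee_rot: [[-0.001, -0.116, -0.993], [0.0, -0.993, 0.116], [-1.0, 0.0, 0.001]]
force: [-0.0, 0.7, -3.1]
gripper_width: 0.0554
```

Emit:
step_arm --moves '[0,0,-0.1,0,0,0,0.6,0,0,-0.2,0,0,0,0.6,0,0,-0.2,0,0,0,0.6]'

```text
time: 32.08
tool_pos: [0.442, -0.0839, 0.0162]
ee_rot: [[0.0, -0.116, -0.993], [-0.0, -0.993, 0.116], [-1.0, 0.0, -0.0]]
force: [0.3, -0.6, -3.3]
gripper_width: 0.0552
```

Emit:
step_arm --moves '[0,0,-0.1,0,0,0,0.6,0,0,-0.1,0,0,0,0.6]'

```text
time: 32.33
tool_pos: [0.4421, -0.084, 0.0153]
ee_rot: [[0.0, -0.116, -0.993], [-0.0, -0.993, 0.116], [-1.0, 0.0, -0.0]]
force: [-0.3, -0.3, -1.0]
gripper_width: 0.0555
```

Seated. I'll open only part-way because of the pen beside the tray, then rise.

Emit:
step_arm --moves '[0,0,0,0,0,0,0.35,0,0,0,0,0,0,0.25,0,0,0,0,0,0,0.25,0,0,1,0,0,0,0.25,0,0,4,0,0,0,0.25,0,0,9,0,0,0,0,0,0,14,0,0,0,0,0,0,18,0,0,0,0]'

```text
time: 33.33
tool_pos: [0.4421, -0.0839, 0.198]
ee_rot: [[0.002, -0.116, -0.993], [-0.0, -0.993, 0.116], [-1.0, -0.0, -0.002]]
force: [0.4, 0.1, -0.3]
gripper_width: 0.0874
```

Emit:
step_arm --moves '[-2,-3,1,0,0,2,0,-3.5,-8,2,0,0,5,0,-3.5,-9,2,0,0,6.5,0,-3.5,-9,2,0,0,6.5,0,-3.5,-9,2,0,0,6.5,0]'

```text
time: 33.95
tool_pos: [0.407, -0.1731, 0.2153]
ee_rot: [[-0.0, -0.002, -1.0], [0.0, -1.0, 0.002], [-1.0, -0.0, 0.0]]
force: [0.0, 0.2, -0.8]
gripper_width: 0.088
```

```bash
python3 - <<'E'
from h import *
s=r.read_state();print(s["tool_pos"],s["force"])
f=frame("wrist"); save(f,"b6",None,1.25); np.save("b6.npy",f,allow_pickle=True)
E
```

```text
[ 0.40701981 -0.17306266  0.21529273] [ 0.01993875  0.22776292 -0.8323259 ]
```

View pics/b6.png

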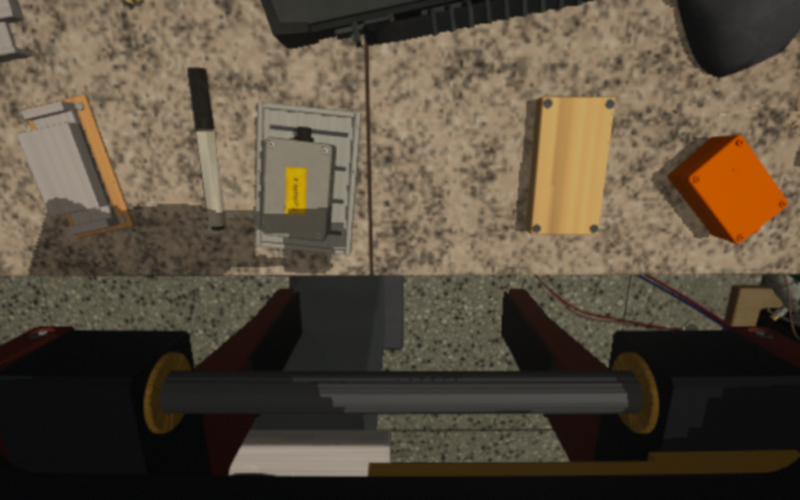

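The box lies squarely in the tray and the board has all four screws free. I'll look at the board from closer.

Emit:
step_arm --moves '[0,-4,0,0,0,0,0,0,-9,0,0,0,0,0,0,-13,0,0,0,0,0,0,-14,0,0,0,0,0,0,-14,0,0,0,0,0,0,-14,0,0,0,0,0]'

```text
time: 34.75
tool_pos: [0.4074, -0.3121, 0.215]
ee_rot: [[-0.0, -0.001, -1.0], [0.001, -1.0, 0.001], [-1.0, -0.001, 0.0]]
force: [-0.3, -0.3, -0.0]
gripper_width: 0.0878
```

```bash
python3 - <<'E'
from h import *
s=r.read_state();print(s["tool_pos"])
f=frame("wrist"); np.save("d1.npy",f,allow_pickle=True)
a=np.load("b6.npy",allow_pickle=True).item()
res={}
for n,g in (("a",a),("d",f)):
    hsv=cv2.cvtColor(g["bgr"],cv2.COLOR_BGR2HSV); m=cv2.inRange(hsv,(15,90,90),(25,170,255))
    m=cv2.morphologyEx(m,cv2.MORPH_CLOSE,np.ones((9,9))); m=cv2.morphologyEx(m,cv2.MORPH_OPEN,np.ones((5,5)))
    c=max(cv2.findContours(m,0,1)[0],key=cv2.contourArea); print(n,cv2.contourArea(c),cv2.boundingRect(c))
    q=cv2.boxPoints(cv2.minAreaRect(onplane(g,c.reshape(-1,2),.018)[:,:2].astype(np.float32)*1000)); print(cv2.minAreaRect(onplane(g,c.reshape(-1,2),.018)[:,:2].astype(np.float32)*1000))
save(f,"d1",(220,60,420,220),4); save(a,"d0",(400,60,520,200),4)
E
```

```text
[ 0.4074074  -0.31213698  0.2150371 ]
a 6242.5 (425, 76, 67, 113)
((455.773681640625, -321.843505859375), (121.08972930908203, 64.44020080566406), 0.18125706911087036)
d 6402.5 (301, 77, 61, 112)
((455.81494140625, -322.066650390625), (64.53201293945312, 119.73565673828125), 89.77815246582031)
```

View pics/d1.png

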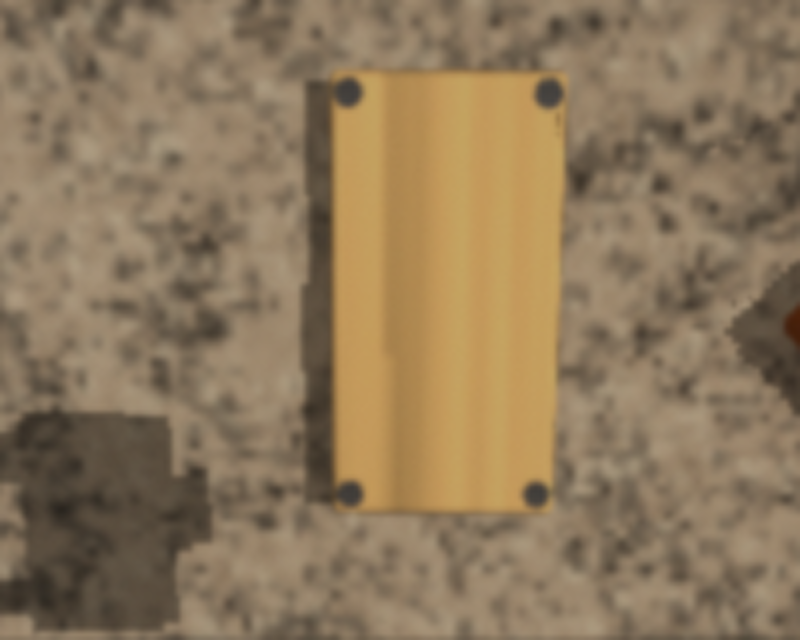

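View pics/d0.png

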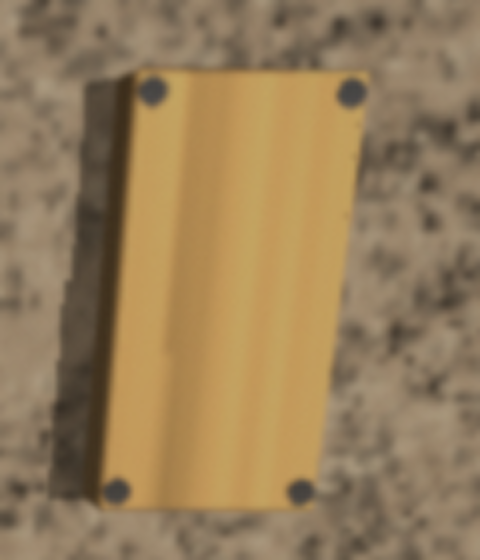

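The board is at (0.456, -0.322), angle about 0°, and measures 120×64 with its top at 0.018, all as it should be.

Emit:
step_arm --moves '[2,-0.5,-3,0,0,0,0,4.9,-1,-7,0,0,0,0,4.9,-1,-12,0,0,0,0,4.9,-1,-16,0,0,0,0,4.9,-1,-18,0,0,0,0,4.9,-1,-19,0,0,0,0,4.9,-1,-19,0,0,0,0]'

```text
time: 35.67
tool_pos: [0.4562, -0.3233, 0.0252]
ee_rot: [[-0.0, -0.002, -1.0], [0.0, -1.0, 0.002], [-1.0, -0.0, 0.0]]
force: [0.3, -0.7, 0.5]
gripper_width: 0.088
```

```bash
python3 - <<'E'
from h import *
s=r.read_state();print(s["tool_pos"],np.degrees(np.arctan2(s["ee_rot"][1,1],s["ee_rot"][0,1]))+90)
f=frame("wrist"); save(f,"d2",(160,60,480,300),2.4)
E
```

```text
[ 0.45615682 -0.32327977  0.02516324] -0.11045677975914714
```

View pics/d2.png

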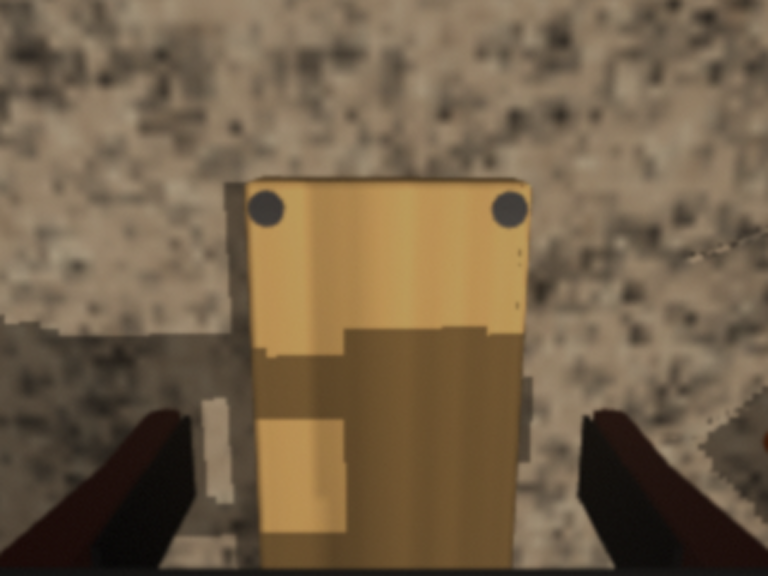

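The board is square and centred (columns 250–527). Down to z 0.005 and close.

Emit:
step_arm --moves '[0,0.05,-1,0,0,0,0,0,0.05,-1.8,0,0,0,0,0,0.05,-2,0,0,0,0,0,0.05,-2,0,0,0,0.1,0,0.05,-2,0,0,0,0.2,0,0.05,-2,0,0,0,0.3,0,0.05,-2,0,0,0,0.4,0,0.05,-2,0,0,0,0.5]' --squeeze 30

```text
time: 36.72
tool_pos: [0.4561, -0.3235, 0.0053]
ee_rot: [[0.0, -0.003, -1.0], [-0.0, -1.0, 0.003], [-1.0, 0.0, -0.0]]
force: [-0.6, -0.2, 2.4]
gripper_width: 0.0628
```

Emit:
step_arm --moves '[0,0,0,0,0,0,0.5,0,0,0,0,0,0,0.5,0,0,0.3,0,0,0,0.5,0,0,1,0,0,0,0.5,0,0,3,0,0,0,0.5,0,0,6,0,0,0,0.5,0,0,10,0,0,0,0.5,0,0,12,0,0,0,0.5]'

```text
time: 37.72
tool_pos: [0.4566, -0.3238, 0.1276]
ee_rot: [[0.002, -0.003, -1.0], [-0.001, -1.0, 0.003], [-1.0, 0.001, -0.002]]
force: [-0.4, 0.6, -2.2]
gripper_width: 0.0627
```

```bash
python3 - <<'E'
from h import *
s=r.read_state();print(s["tool_pos"],s["force"],s["gripper_width"],np.degrees(np.arctan2(s["ee_rot"][1,1],s["ee_rot"][0,1]))+90)
f=frame("wrist"); save(f,"d3",(160,60,480,300),2.4)
g=frame("scene"); save(g,"d3s",(350,110,470,220),6)
E
```

```text
[ 0.45658901 -0.32383086  0.12760059] [-0.35986062  0.61156696 -2.17654028] 0.0627137608641482 -0.1611177118570879
```

View pics/d3.png

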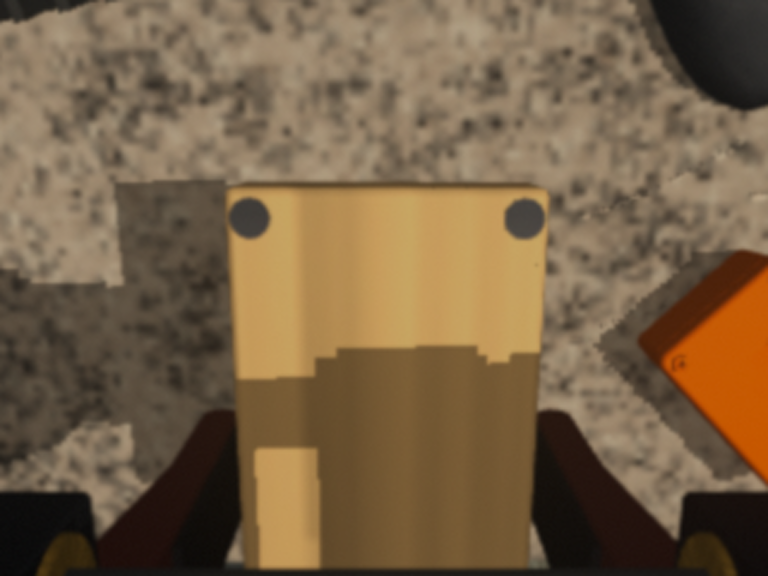

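View pics/d3s.png

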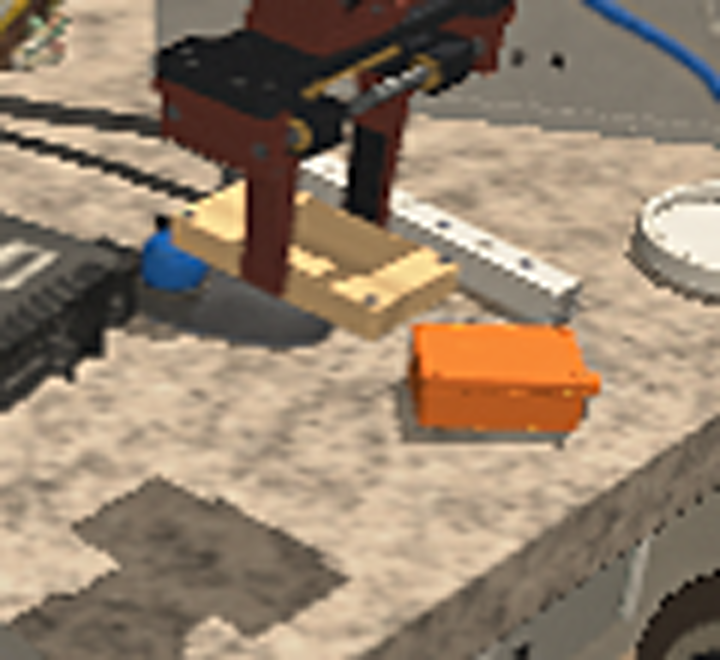

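The board is held level. Going over to the rack, raised, and keeping clear of the laptop by moving in y first.

Emit:
step_arm --moves '[0,0,4,0,0,0,0.5,0,4,7,0,0,0,0.5,0,9,7,0,0,0,0.5,0,15,7,0,0,0,0.5,0,21,7,0,0,0,0.5,0,27,7,0,0,0,0.5,0,33,7,0,0,0,0.5,1,39,7,0,0,2,0.5]'

```text
time: 38.83
tool_pos: [0.4649, 0.0681, 0.1944]
ee_rot: [[-0.001, 0.033, -0.999], [-0.0, -0.999, -0.033], [-1.0, 0.0, 0.001]]
force: [0.5, 0.7, -1.2]
gripper_width: 0.0626
```

Emit:
step_arm --moves '[3,5,0,0,0,1,0.5,7,8,0,0,0,3,0.5,11,11,0,0,0,5,0.5,14,11.8,0,0,0,6,0.5,15.7,11.8,0,0,0,6,0.5,15.7,11.8,-1,0,0,6,0.5,15.7,11.8,-5,0,0,6,0.5,15.7,11.8,-9,0,0,6,0.5]'

```text
time: 39.83
tool_pos: [0.6215, 0.1842, 0.1032]
ee_rot: [[-0.001, 0.136, -0.991], [-0.0, -0.991, -0.136], [-1.0, 0.0, 0.001]]
force: [0.7, 0.0, -1.3]
gripper_width: 0.0624
```

Emit:
step_arm --moves '[0,0,-3,0,0,0,0.5,0,0,-5,0,0,0,0.5,0,0,-5,0,0,0,0.5]'

```text
time: 40.2
tool_pos: [0.6213, 0.1842, 0.0534]
ee_rot: [[-0.003, 0.137, -0.991], [-0.001, -0.991, -0.137], [-1.0, 0.001, 0.003]]
force: [0.5, 0.1, -1.2]
gripper_width: 0.0627
```

```bash
python3 - <<'E'
from h import *
s=r.read_state();print(s["tool_pos"],s["force"],s["joint_pos"].round(1),np.degrees(np.arctan2(s["ee_rot"][1,1],s["ee_rot"][0,1]))+90)
f=frame("wrist"); save(f,"d4",(160,60,480,300),2.4)
g=frame("scene"); save(g,"d4s",(170,180,290,290),6)
E
```

```text
[0.62130827 0.18416024 0.05336007] [ 0.46678865  0.0683364  -1.17541908] [ -12.7   36.5  -11.7   95.8    9.2   48.9 -110.4] 7.853050633044134
```

View pics/d4.png

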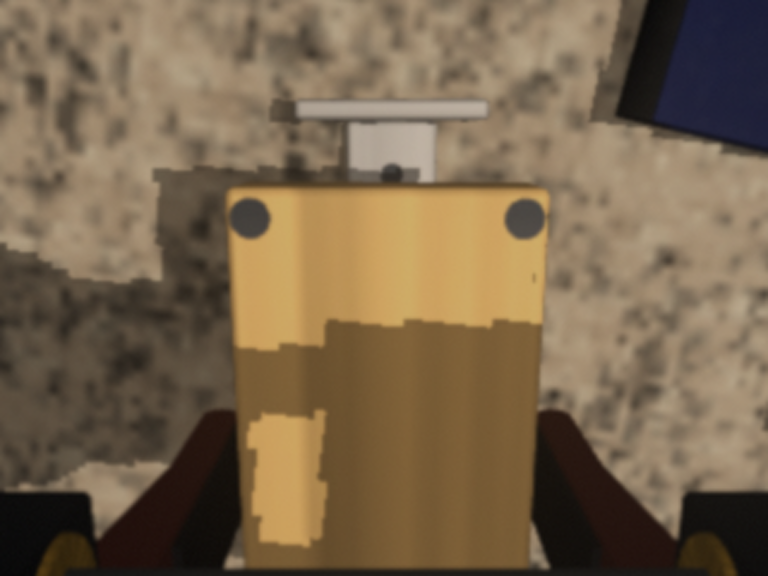

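View pics/d4s.png

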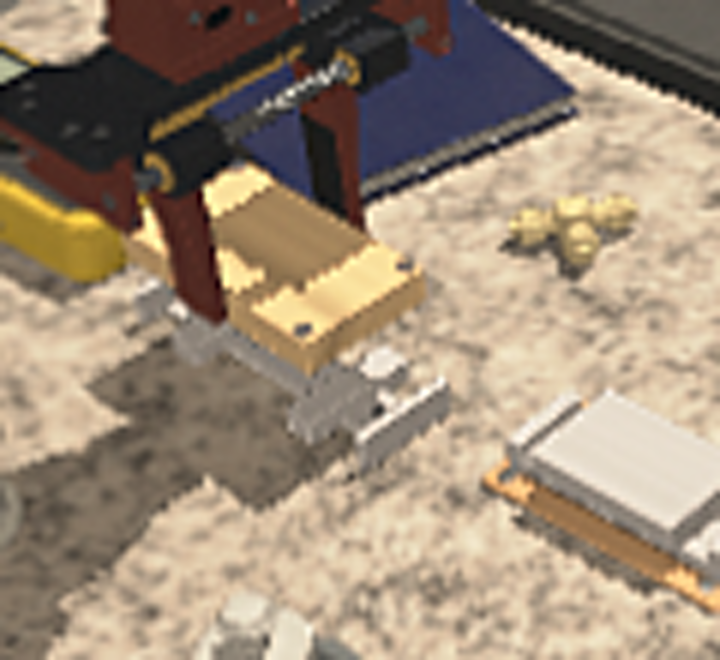

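Board and rack are aligned (end stop mid column 391, board mid 388). Before lowering, I'll check how high the white jar beside the rack stands.

```bash
python3 - <<'E'
from h import *
a=np.load("k1.npy",allow_pickle=True).item(); t=frame("top")
P=lambda u,v:((u+.5)/2.2-.5+160,(v+.5)/2.2-.5)
save(t,"t7",(170,140,290,250),6); save(a,"k1b",(190,60,280,150),6)
print(tri([a,t],[P(155,222),(196.6,171)]))
E
```

```text
(array([0.6351265 , 0.3448365 , 0.03379486]), [np.float64(0.0020943390375125115), np.float64(0.0020943390375125536)])
```

View pics/t7.png

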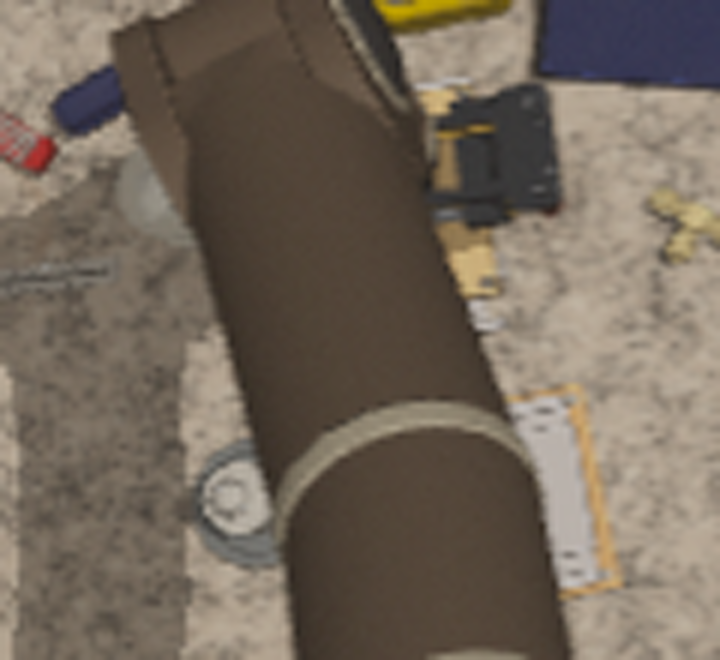

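The jar is at y≈0.345 and about 35 mm high, well clear of the gripper, whose body stays above 0.09. Lowering.

Emit:
step_arm --moves '[0.25,0,-1,0,0,0,0.5,0.25,0,-2,0,0,0,0.5,0.25,0,-2.8,0,0,0,0.5,0.25,0,-3.2,0,0,0,0.5,0.25,0,-3.2,0,0,0,0.5,0.25,0,-3.2,0,0,0,0.5]'

```text
time: 41.1
tool_pos: [0.6257, 0.1847, 0.0234]
ee_rot: [[0.0, 0.136, -0.991], [0.0, -0.991, -0.136], [-1.0, -0.0, -0.0]]
force: [0.7, 0.6, -1.6]
gripper_width: 0.0626
```

Emit:
step_arm --moves '[0,0,-0.1,0,0,0,0.5,0,0,-0.2,0,0,0,0.5,0,0,-0.2,0,0,0,0.5]'

```text
time: 41.48
tool_pos: [0.6255, 0.1846, 0.0211]
ee_rot: [[-0.0, 0.136, -0.991], [-0.0, -0.991, -0.136], [-1.0, 0.0, 0.0]]
force: [-0.4, 0.1, -1.0]
gripper_width: 0.0627
```

Emit:
step_arm --moves '[-0.1,0,-0.1,0,0,0,0.5,-0.1,0,-0.2,0,0,0,0.5,-0.1,0,-0.3,0,0,0,0.5,-0.1,0,-0.3,0,0,0,0.5]'

```text
time: 41.98
tool_pos: [0.6244, 0.1845, 0.018]
ee_rot: [[-0.0, 0.136, -0.991], [-0.0, -0.991, -0.136], [-1.0, 0.0, 0.0]]
force: [1.0, -0.8, -1.9]
gripper_width: 0.0627
```

Emit:
step_arm --moves '[0,0,-0.1,0,0,0,0.5,0,0,-0.1,0,0,0,0.5]'

```text
time: 42.22
tool_pos: [0.6246, 0.1846, 0.0174]
ee_rot: [[0.0, 0.136, -0.991], [0.0, -0.991, -0.136], [-1.0, 0.0, -0.0]]
force: [-1.3, 0.5, 1.0]
gripper_width: 0.063
```

Contact at the expected height. Release and rise.

Emit:
step_arm --moves '[0,0,0,0,0,0,0.2,0,0,0,0,0,0,0.1,0,0,0,0,0,0,0,0,0,0.3,0,0,0,0,0,0,2,0,0,0,0,0,0,7,0,0,0,0,0,0,12,0,0,0,0,0,0,17,0,0,0,0]'

```text
time: 43.22
tool_pos: [0.6245, 0.1846, 0.1903]
ee_rot: [[0.001, 0.137, -0.991], [0.0, -0.991, -0.137], [-1.0, -0.0, -0.001]]
force: [0.9, 0.6, 0.3]
gripper_width: 0.088
```

Emit:
step_arm --moves '[-4,0,3,0,0,-3,0,-9,-1,6,0,0,-8,0,-14,-2,6,0,0,-8,0,-18,-2,6,0,0,-8,0,-20,-2,6,0,0,-8,0,-20,-2,6,0,0,-8,0]'

```text
time: 43.98
tool_pos: [0.4238, 0.1648, 0.2487]
ee_rot: [[0.002, -0.002, -1.0], [0.0, -1.0, 0.002], [-1.0, -0.0, -0.002]]
force: [0.1, -1.4, 0.7]
gripper_width: 0.0876
```

```bash
python3 - <<'E'
from h import *
s=r.read_state();print(s["tool_pos"],s["force"],s["time"])
f=frame("wrist"); save(f,"e1",None,1.25); np.save("e1.npy",f,allow_pickle=True)
g=frame("scene"); save(g,"e1s",(140,180,400,320),3)
E
```

```text
[0.42378148 0.16476564 0.24873666] [ 0.05109776 -1.40236309  0.74459409] 43.975
```

View pics/e1.png

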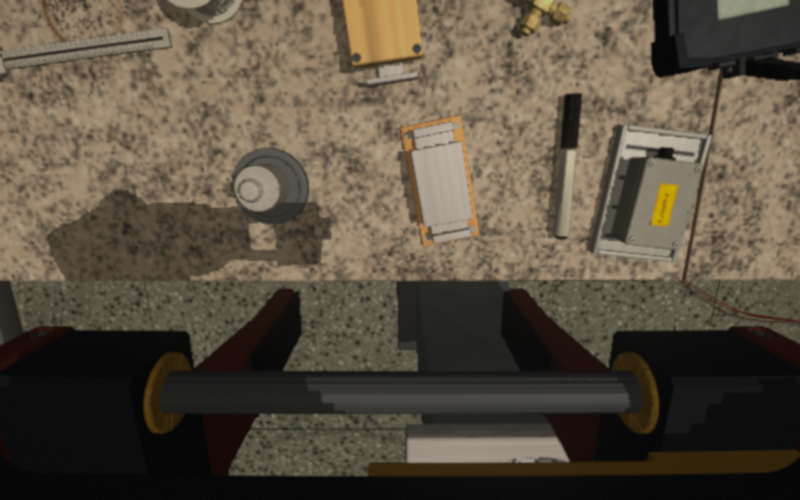

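View pics/e1s.png

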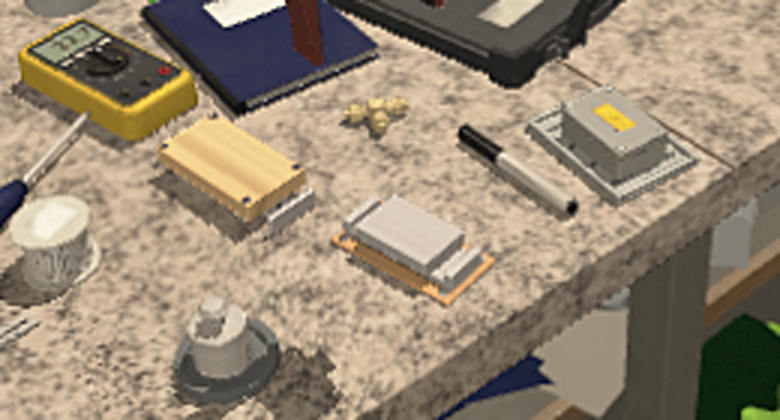

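All four pieces look seated. One last numeric check, with the rack in full view.

Emit:
step_arm --moves '[4,1,0,0,0,0,0,9,2,0,0,0,0,0,12,2,0,0,0,0,0,12,2,0,0,0,0,0,12,2,0,0,0,0,0]'

```text
time: 44.7
tool_pos: [0.5442, 0.1845, 0.2466]
ee_rot: [[-0.001, -0.003, -1.0], [-0.0, -1.0, 0.003], [-1.0, 0.0, 0.001]]
force: [0.5, 1.2, -0.7]
gripper_width: 0.0877
```

```bash
python3 - <<'E'
from h import *
f=frame("wrist"); save(f,"e2",(160,0,520,240),2.2)
hsv=cv2.cvtColor(f["bgr"],cv2.COLOR_BGR2HSV); m=cv2.inRange(hsv,(15,90,90),(25,170,255)); m[210:]=0
m=cv2.morphologyEx(m,cv2.MORPH_CLOSE,np.ones((9,9))); m=cv2.morphologyEx(m,cv2.MORPH_OPEN,np.ones((5,5)))
c=max(cv2.findContours(m,0,1)[0],key=cv2.contourArea)
print("board",cv2.minAreaRect(onplane(f,c.reshape(-1,2),.030)[:,:2].astype(np.float32)*1000))
def P(x,y,s=1.25): return ((x+.5)/s-.5,(y+.5)/s-.5)
w=np.load("w7.npy",allow_pickle=True).item(); e=np.load("e1.npy",allow_pickle=True).item()
print("weight knob", tri([w,e],[P(401,207),P(250,189)]))
p=np.load("p6.npy",allow_pickle=True).item()
A=[(309,140),(359,134),(380,222),(334,236)]; print("plate p6",onplane(p,[P(*q) for q in A],.027).mean(0))
B=[(413,150),(464,141),(474,220),(428,228)]; wv=onplane(e,[P(*q) for q in B],.027); print("plate e1",wv.mean(0))
b=np.load("b6.npy",allow_pickle=True).item()
C=[(263,139),(333,141),(326,240),(261,236)]; wv=onplane(b,[P(*q) for q in C],.035); t=(wv[0]+wv[1]-wv[2]-wv[3])/2;print("box body",wv.mean(0),np.degrees(np.arctan2(t[1],t[0])))
E
```

```text
board ((624.3604736328125, 185.88040161132812), (121.38348388671875, 64.80537414550781), 7.65647029876709)
weight knob (array([0.45594602, 0.29785424, 0.05922407]), [np.float64(0.00016157880195662023), np.float64(0.00016157880195646218)])
plate p6 [0.45189662 0.12548448 0.027     ]
plate e1 [0.45536033 0.12440787 0.027     ]
box body [ 0.43854109 -0.08236617  0.035     ] -6.578120918180552
```

View pics/e2.png

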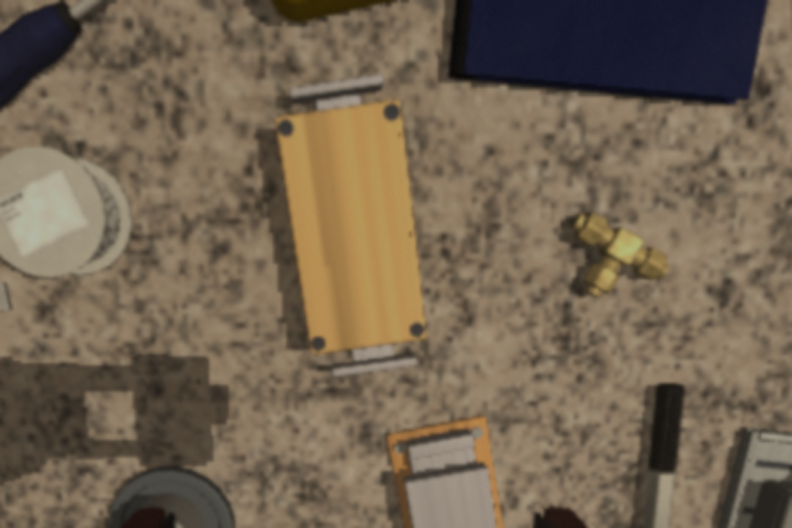

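All checks are within tolerance and the arm is clear, so I'm handing in.

```bash
python3 -c "
from cell import r
print(r.sign_off())"
```

```text
the job is handed in; nothing more can be done
None
```

I took the stack apart from the top down: weight into its stand, plate onto its rest, box into the tray, then board onto the rack. I handed the job in at about 45 s of the 144 s; the sign-off reports no verdict.

I lowered each piece until the force reading showed contact, then released it. In the pictures taken after each lift, the pieces below showed no visible shift.

| Piece | Last measured offset from its holder's centre | Angle error | Tolerance |
|---|---|---|---|
| Weight | about 2 mm, upright; knob top at 0.059 m, expected 0.063 m | – | 12 mm |
| Plate | 1–4 mm (two views, coarse corner readings) | placed at the rest's measured 11.1°, not re-measured after release | 14 mm, 0.2 rad |
| Box | about 2 mm | under 1° | 19 mm, 0.2 rad |
| Board | about 2 mm | under 1° | 14 mm, 0.2 rad |

- **Disagreements:** the two plate readings differ by 3.5 mm. The weight's knob height reads 4 mm low, as an earlier view also did by 3 mm. I put both down to hand-read pixels, since contact came at the expected heights.
- **Seated heights:** I did not measure these separately after release, apart from the weight's knob. They rest on the tool height at contact, which matched the expected value within about 1 mm for all four pieces.
- **Finish:** the gripper ended open and clear of everything at z = 0.25 m.

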